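# Pry open the stick case and clamp the pigment stick in its V cradle

## Robot

A 7-joint arm with a two-finger parallel gripper is mounted at the origin on the work surface; the furniture and walls round the work are solid. World frame = base frame: x ahead of the robot, y to its left, z up, the work surface at z = 0. Lengths are in m, angles in rad, forces in N, time in s.
With the tool pointing down it reaches from about 0.425 to 0.925 m from the base axis. Payload 6.8 kg.
Tool frame: the origin (TCP) lies between the finger pads; the fingertips stand finger_overhang ahead of it and the grasp point (between the pads) lies 6 mm ahead of it (finger_overhang is the distance from the TCP to the fingertips, in m); z points along the fingers, y is the line along which they close (so a half turn about z gives the same grasp; the last joint's range is limited). The gripper opens to 85 mm and grips with 20 to 120 N. Pads are 22 mm wide; open, the fingers measure 114 mm over their backs; the gripper's body (76 mm by 85 mm) begins 54 mm behind the grasp point. The pads swing forward as they close: fully open they stand 13 mm farther back than shut.
Start: joints at [1.11, 0.477, 0.022, 1.555, -0.011, 1.109, -0.083], TCP at [0.233, -0.633, 0.256] pointing down, gripper open.
Joint ranges: [-2.96, 2.96], [-0.34, 2.1], [-1.41, 1.46], [0.24, 2.44], [-1.37, 4.51], [0.17, 1.92], [-2.96, 2.96]. Speed limits (rad/s): [2.39, 2.39, 3.14, 3.14, 3.14, 3.14, 3.14].

## Interface

Orientations are given as a unit quaternion [w, x, y, z].
In Python, from station import * gives the robot as it stands.
- The arm moves only by the tool drive_tool, never from a script. Its argument "increments" is a list of rows, each an object of numbers: "claw": the finger opening in m, from 0 to 0.0854; "dx", "dy", "dz": the shift along the tool's x, y, z in m; "wx", "wy", "wz": the turn, a rotation vector about the tool's x, y, z in degrees. A call has 1 to 20 rows; each row shifts and turns the commanded pose from where the row before left it, along the tool's axes as they then stand; what a row does not reach is not made up. A row lasts 1/8 s, in which the tool goes at most 62.5 mm and 10.7 degrees, less where a joint would pass 70% of its speed; a pose out of reach is approached as far as the arm can. A call with a gripper value outside its range is refused whole. The fingers move at their own pace and stop on an object; "newtons" is the grip in N (left out, the last holds). Time passes only in rows, so rows that do not move let the fingers close. It gives the time, the measured TCP pose, the force, the opening and the grip force at its end, in the units of the state.
- get_obs(): the state, without advancing time (a new reading comes with each control period).
- read_camera(name): name is "scene" or "top"; returns (picture, depth): 480x640x3 uint8, red, green, blue; 480x640 float32, m along the optical axis (not along the pixel's ray), 0 where there is no reading.
- calibration(name): a dict with "intrinsics" (3x3 intrinsics, pixels), "R" (3x3) and "t" (3): a world point X has camera coordinates R X + t. Camera axes: x right, y down, z forward; pixel columns grow to the right and rows downward; lengths in m; the calibration is good to about 2 mm. A picture is of the moment at which its call begins. calibration takes no time and is no camera call.
- hand_in(): hands the job in; it is judged then, once.
The state is a dict: "t": time; "q": joint angles; "joint_vel": joint speeds; "joint_torque": joint torques, N m; "eef_pos": TCP position; "tool_rot": TCP orientation; "contact_force": force on the tool from outside, world axes, zero at the start; "torque": the same for the moment, N m; "gripper_width": opening from 0.0 (shut) to 1.0 (fully open); "grasp_force": force on a finger pad.
Only numpy, scipy, OpenCV 4.12 (cv2) and the standard library are available. Lean on these libraries where they do the work, as an engineer would, in place of code of your own. Each camera call takes 0.05 s, during which the arm holds its last target. There are 200 camera calls.

## Task

Pick up the wooden-handled knife, slide its blade into the notch under the front of the closed wooden case's lid, use the blade to lever the lid well up, and swing it back past upright so that it stays open. Lay the knife flat on the bench, take the blue pigment stick out of the case and lay it in the V cradle, centred along its length and resting in both Vs, then swing the strap fully over it. Leave the tins, the jar and the tape roll where they stand.

Things in the scene. Friction and masses are not known exactly. Their poses are not given: they have to be found in the camera images.
- case: Fixed wooden case, 152 (x) x 100 (y) mm; origin under the middle of its base, z up; notched front at -x. The base is a tray with 5 mm walls up to height 40 mm, 90 mm wide inside. In it two V supports 10 mm thick, at x = -30 and +40 mm, carry the stick; between them fingers find free space down to height 8 mm.
- case_notch (a point): Middle of the pry notch in the case's front wall, on the outer face (case x = -76 mm), 33 mm above the bench; same axes as the case (+x is into the case). The notch is 52 mm wide and reaches from height 26 mm up to the shut lid's lower rim at 40 mm; behind it the inside is free for 16 mm from the outer face.
- case_lid (a joint): Lid angle, rad: 0 shut, grows as its front rises, stop at 1.9 (upright is 1.57). Hinge along the case's far edge (x = +76 mm, height 40 mm). Shut, it spans height 40 to 71 mm, 152 x 100 mm, hollow 26 mm deep under a 5 mm top, walls 5 mm. Stiff hinge: 1 to 1.5 N upward at the front rim moves it; it stays where left.
- lid_rim (a point): Middle of the lower front edge of the lid (outer face), 152 mm from the hinge line; moves with the lid.
- knife_grip (a point): Opening knife: point inside its handle, good to grip across (own y), 10 mm above the bench as it lies flat. Own x points to the blade tip, z up at the start. Light wood handle 18 mm wide (y), 20 mm high (z), from 75 mm behind this point to 25 mm ahead; straight steel blade 26 mm wide, 2.5 mm thick, level with this point, from +25 mm to its tip at +80 mm. About 70 g.
- knife: The same knife: origin on its underside at the front end of the handle, 25 mm ahead of and 10 mm below the grip point; same axes.
- stick_center (a point): Centre of the blue pigment stick with paper sleeve: cylinder 124 mm long (own x), 30 mm diameter, about 100 g. Starts in the shut case along the case's x, its centre about 46 mm above the bench.
- stick: The same stick: origin at mid length on its surface, 15 mm from its axis, lowest as it starts.
- cradle: Fixed V cradle on a plywood base 134 (x) x 74 (y) x 8 mm; origin under its middle on the bench, z up. Two 90-degree V supports, 10 mm thick, at x = -30 and +30 mm, tops 58 mm high and 54 mm wide; between them fingers find free space down to height 8 mm. The V runs along its x. The strap's hinge post (16 x 8 mm, up to 72 mm high) stands at x = -50, y = +30 mm.
- cradle_seat (a point): Where the stick's centre lies when seated in the V cradle: 58 mm above the bench, middle of the cradle, x along the V.
- strap (a joint): Strap angle, rad: 0 closed (level, 1.5 mm over the seated stick), grows as it opens towards the cradle's +y; 1.57 upright, stop at 2.1. Hinge line parallel to the cradle's x at y = +30 mm, height 74.5 mm; the strap is at x = -50 mm. Stiff: stays where left, about 0.7 N at 40 mm moves it.
- strap_tab (a point): Middle of the red tab at the strap's free end, 60 mm from the hinge; strap of aluminium 10 mm wide, 5 mm thick, 67 mm long.
- plum_tin: Bystander: small open tin of plum wax, 58 mm across, 50 mm high; origin under its middle.
- steel_jar: Bystander: lidded jar with red band, 78 mm across, 107 mm high; origin under its middle.
- tape: Bystander: roll of masking tape lying flat, 93 mm across, 24 mm high; origin under its middle.
- lime_tin: Bystander: small open tin of lime wax, 53 mm across, 40 mm high; origin under its middle.
- oxide_tin: Bystander: small open tin of red-brown wax, 59 mm across, 45 mm high; origin under its middle.

How it is judged:
By the outcome, as a careful person would: the job done as asked, in the order asked, and still so for the second after the job is handed in, with the robot touching nothing.
It also fails if it takes over 72 s, if anything falls off the work surface, if the arm or the gripper's body presses on something with over 40 N, if the wrist force passes 120 N, or if a joint passes its speed limit or range.

## Working session

There is one attempt and no reset: what is moved stays moved. The work goes in short steps, Python scripts to look and compute and a tool call to move; the robot and the scene stay as the last step left them, time stands still between calls to the robot, and variables do not carry over. Pictures are saved under pics/ and viewed, at most 10 in all, crops included, and the job is handed in when it is done.

Besides the shell and the picture viewer there is one more tool, called as name([rows], argument=value, ...), one row to a line, values as JSON. drive_tool: Moves the arm, as the interface text tells. Its arguments: {"type":"object","properties":{"increments":{"type":"array","items":{"type":"object","properties":{"claw":{"type":"number"},"dx":{"type":"number"},"dy":{"type":"number"},"dz":{"type":"number"},"wx":{"type":"number"},"wy":{"type":"number"},"wz":{"type":"number"}}}},"newtons":{"type":"number"}},"required":["increments"]}

```bash
mkdir -p pics; ls; python3 - <<'E'
from station import *
import cv2,numpy as np
o=get_obs();print({k:np.round(v,3) for k,v in o.items()})
try: print(finger_overhang)
except Exception as e: print(e)
for n in ["scene","top"]:
    p,d=read_camera(n);c=calibration(n);print(n,c)
    cv2.imwrite(f"pics/{n}0.png",p[:,:,::-1]);np.save(f"{n}0.npy",d)
E
```

```text
pics
{'t': np.float64(0.0), 'q': array([ 1.11 ,  0.478,  0.022,  1.556, -0.011,  1.109, -0.083]), 'joint_vel': array([-0.   ,  0.   , -0.001, -0.001,  0.001,  0.   ,  0.001]), 'joint_torque': array([-0.0000e+00, -5.9646e+01,  1.6070e+00, -2.8120e+01,  1.2000e-02,
        9.0000e-03, -0.0000e+00]), 'eef_pos': array([ 0.233, -0.633,  0.255]), 'tool_rot': array([-0.001,  0.984,  0.175, -0.   ]), 'contact_force': array([ 0.509, -0.27 ,  0.075]), 'torque': array([ 0.009, -0.031,  0.015]), 'grasp_force': np.float64(0.0), 'gripper_width': np.float64(1.001)}
0.025
scene {'intrinsics': array([[535.07233783,   0.        , 326.06039851],
       [  0.        , 535.07233783, 238.64407846],
       [  0.        ,   0.        ,   1.        ]]), 'R': array([[-0.75447132, -0.65630388,  0.00618422],
       [-0.43189708,  0.48935967, -0.75762261],
       [ 0.49420435, -0.57427548, -0.65266357]]), 't': array([0.25764002, 0.30755941, 1.03864897])}
top {'intrinsics': array([[484.48463012,   0.        , 316.49923619],
       [  0.        , 484.48463012, 234.28617235],
       [  0.        ,   0.        ,   1.        ]]), 'R': array([[-2.21161483e-02, -9.99751516e-01, -2.78971629e-03],
       [-9.96299840e-01,  2.22714226e-02, -8.30097141e-02],
       [ 8.30512185e-02,  9.43538750e-04, -9.96544833e-01]]), 't': array([-0.11252114,  0.44905518,  1.22134462])}
```

View pics/scene0.png

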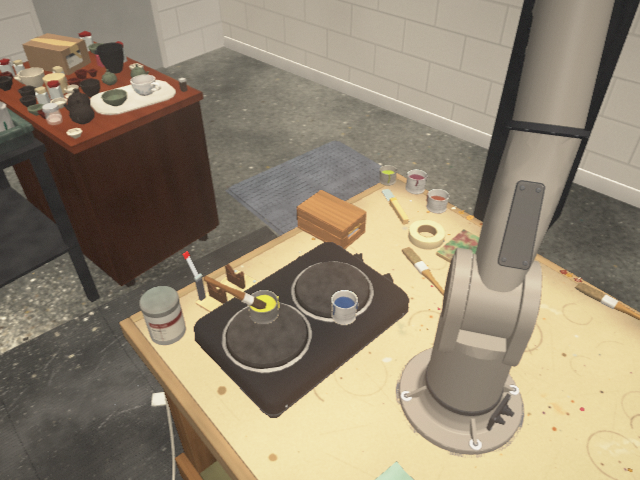

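View pics/top0.png

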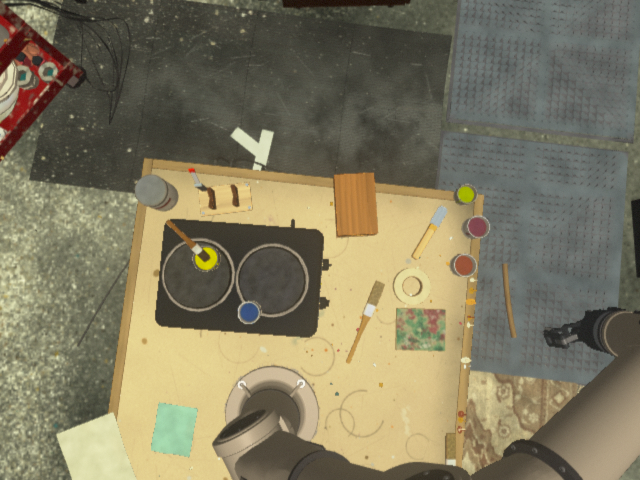

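```bash
cat > h.py <<'E'
from station import *
import cv2,numpy as np
def cloud(n,d):
    c=calibration(n);K=c["intrinsics"];v,u=np.mgrid[0:480,0:640]
    P=np.stack([(u-K[0,2])/K[0,0]*d,(v-K[1,2])/K[1,1]*d,d],-1)
    return (P-c["t"])@c["R"]
def proj(n,X):
    c=calibration(n);Y=np.asarray(X)@c["R"].T+c["t"];Y=Y@c["intrinsics"].T
    return Y[...,:2]/Y[...,2:]
def snap(name):
    p,d=read_camera(name);return p[:,:,::-1].copy(),d
E
python3 - <<'E'
from h import *
dt=np.load("top0.npy");ds=np.load("scene0.npy")
W=cloud("top",dt);S=cloud("scene",ds)
print("base",proj("top",[0,0,0.]))
for n,(u,v) in dict(bench1=(330,350),bench2=(310,200),case=(356,205),handle=(420,250),blade=(440,213),cradle=(225,205),jar=(152,190),lime=(466,195),plum=(478,227),ox=(464,265),tape=(400,272),stove=(240,330),edge=(250,168)).items(): print(n,np.round(W[v,u],3))
def rect(mask,n):
    P=W[mask][:,:2].astype(np.float32)*1000
    r=cv2.minAreaRect(P);print(n,len(P),np.round(r[0],1),np.round(r[1],1),round(r[2],2),'z',np.round(np.median(W[mask][:,2]),4))
m=np.zeros((480,640),bool);m[165:245,325:390]=1
rect(m&(W[...,2]>.06)&(W[...,2]<.085),"case")
m[:]=0;m[200:265,405:452]=1
b,_=cv2.imread("pics/top0.png"),0
rect(m&(W[...,2]>.012)&(W[...,2]<.03),"handle")
rect(m&(W[...,2]>.0065)&(W[...,2]<.03),"knife")
m[:]=0;m[170:220,185:260]=1
for lo,hi in [(.004,.02),(.03,.07),(.07,.2)]: rect(m&(W[...,2]>lo)&(W[...,2]<hi),f"cr{lo}")
a=cv2.imread("pics/scene0.png");t=cv2.imread("pics/top0.png")
A=np.vstack([np.hstack([cv2.resize(a[180:260,290:380],(400,300)),cv2.resize(a[235:325,170:280],(400,300))]),
 np.hstack([cv2.resize(t[165:245,180:270],(400,300)),cv2.resize(t[165:265,325:460],(400,300))])])
cv2.imwrite("pics/crop1.png",A)
E
```

```text
base [271.86419833 412.41798773]
bench1 [ 0.151 -0.15  -0.001]
bench2 [ 0.538 -0.107  0.001]
case [ 0.512 -0.221  0.071]
handle [ 0.4   -0.385  0.022]
blade [ 0.495 -0.442  0.014]
cradle [0.529 0.113 0.009]
jar [0.554 0.269 0.106]
lime [ 0.539 -0.51   0.018]
plum [ 0.455 -0.531  0.034]
ox [ 0.36  -0.495  0.022]
tape [ 0.346 -0.331  0.026]
stove [0.214 0.068 0.065]
edge [ 0.795  0.151 -0.744]
case 2488 [ 516.3 -220.3] [152.4 100.2] 1.96 z 0.0716
handle 381 [ 441.8 -425.5] [102.1 143.2] 80.64 z 0.0189
knife 535 [ 446.5 -414.3] [125.4 150. ] 81.16 z 0.0163
cr0.004 1335 [557.3 120.9] [193.5 129.3] 88.69 z 0.0084
cr0.03 245 [548.3 123.8] [58.3 90.1] 5.24 z 0.0485
cr0.07 97 [580.6 166.1] [17.7 29.7] 89.14 z 0.0984
```

View pics/crop1.png

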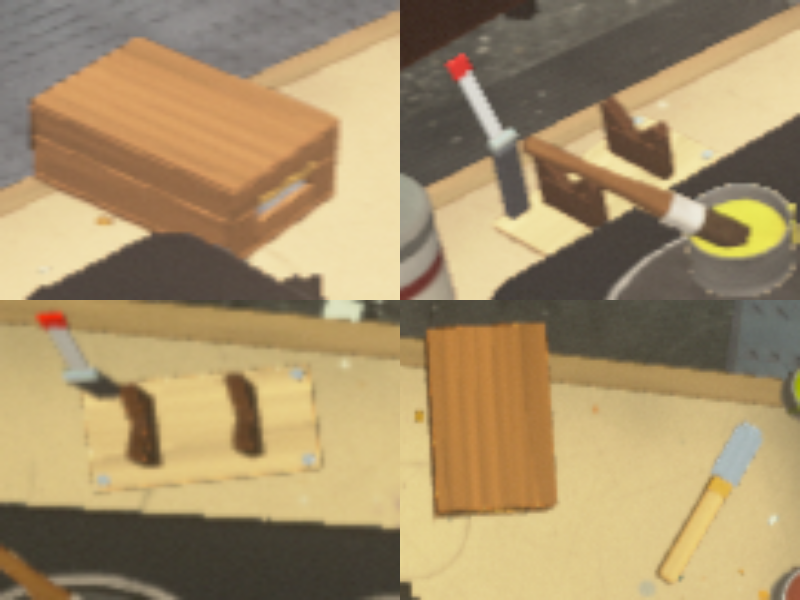

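```bash
cat >> h.py <<'E'
def poly(c,yaw,pts):
    R=np.array([[np.cos(yaw),-np.sin(yaw)],[np.sin(yaw),np.cos(yaw)]]);p=np.array(pts,float)
    return np.c_[p[:,:2]@R.T+np.array(c)[:2],p[:,2]]
def box(x0,x1,y0,y1,z): return [(x0,y0,z),(x1,y0,z),(x1,y1,z),(x0,y1,z)]
E
python3 - <<'E'
from h import *
W=cloud("top",np.load("top0.npy"));S=cloud("scene",np.load("scene0.npy"))
# knife
for n,C in (("top",W),("scene",S)):
    X=C.reshape(-1,3)
    a=W[255,415][:2];b=W[210,441][:2];u=(b-a)/np.linalg.norm(b-a);nn=np.array([-u[1],u[0]])
    s=(X[:,:2]-a)@u;t=(X[:,:2]-a)@nn
    m=(s>-.04)&(s<.16)&(abs(t)<.03)&(X[:,2]>.013)&(X[:,2]<.03);P=X[m]
    r=cv2.minAreaRect((P[:,:2]*1000).astype(np.float32));print(n,"handle",r,len(P))
    m=(s>-.04)&(s<.16)&(abs(t)<.03)&(X[:,2]>.0085)&(X[:,2]<.03);P=X[m]
    r=cv2.minAreaRect((P[:,:2]*1000).astype(np.float32));print(n,"all",r,len(P))
    # cradle V
    m=(abs(X[:,0]-.545)<.06)&(abs(X[:,1]-.113)<.06)&(X[:,2]>.045)&(X[:,2]<.062);P=X[m]
    for lo,hi in ((.053,.11),(.115,.17)):
        Q=P[(P[:,1]>lo)&(P[:,1]<hi)];
        if len(Q)>5:print(n,"V",len(Q),Q.mean(0),cv2.minAreaRect((Q[:,:2]*1000).astype(np.float32)))
    m=(abs(X[:,0]-.51)<.12)&(abs(X[:,1]+.22)<.09)&(X[:,2]>.06)&(X[:,2]<.08);print(n,"case",cv2.minAreaRect((X[m][:,:2]*1000).astype(np.float32)),np.median(X[m][:,2]))
cr=((.545,.113),np.radians(-85));ca=((.516,-.220),np.radians(1.96));kn=((.425,-.400),np.radians(-31))
out=[]
for n in("top","scene"):
    k=5;im=cv2.imread(f"pics/{n}0.png");im=cv2.resize(im,None,fx=k,fy=k,interpolation=cv2.INTER_CUBIC)
    for (c,y),bs in ((cr,[box(-.067,.067,-.037,.037,.008),box(-.035,-.025,-.027,.027,.058),box(.025,.035,-.027,.027,.058)]),(ca,[box(-.076,.076,-.05,.05,.071)]),(kn,[box(-.075,.025,-.009,.009,.02),box(.025,.08,-.013,.013,.011)])):
        for b in bs: cv2.polylines(im,[np.int32((proj(n,poly(c,y,b))+.5)*k)],True,(255,0,255),1)
    w={"top":[(183,168,80,60),(390,200,80,60)],"scene":[(185,245,80,60),(365,180,80,60)]}[n]
    out.append(np.hstack([im[v*k:(v+h)*k,u*k:(u+w_)*k] for u,v,w_,h in w]))
cv2.imwrite("pics/ov1.png",np.vstack(out))
E
```

```text
top handle ((429.13055419921875, -404.3045654296875), (32.637306213378906, 186.43101501464844), 62.05900955200195) 387
top all ((427.6134338378906, -408.269775390625), (57.62873458862305, 186.69439697265625), 51.21400451660156) 523
top V 60 [0.54874691 0.08344097 0.05317942] ((548.91357421875, 83.8125), (51.82149124145508, 10.270769119262695), 5.342094898223877)
top V 73 [0.54707595 0.14539911 0.05307405] ((547.29345703125, 145.98104858398438), (60.67922592163086, 25.64240837097168), 25.4505615234375)
top case ((491.7354736328125, -202.27520751953125), (140.4170684814453, 203.31631469726562), 88.82801055908203) 0.07153913100275233
scene handle ((428.50799560546875, -404.1250915527344), (32.93231201171875, 185.82313537597656), 63.10939025878906) 214
scene all ((428.70050048828125, -404.6546325683594), (33.179622650146484, 186.55242919921875), 62.731292724609375) 308
scene V 71 [0.54804368 0.08434783 0.05129666] ((547.63037109375, 82.11614990234375), (52.122188568115234, 14.407169342041016), 4.1128249168396)
scene V 62 [0.54958742 0.15299742 0.05094305] ((545.5040893554688, 149.25595092773438), (60.10262680053711, 18.783044815063477), 24.46123504638672)
scene case ((504.129150390625, -202.5809783935547), (177.4713897705078, 144.93724060058594), 0.33802029490470886) 0.0706753291693846
```

View pics/ov1.png

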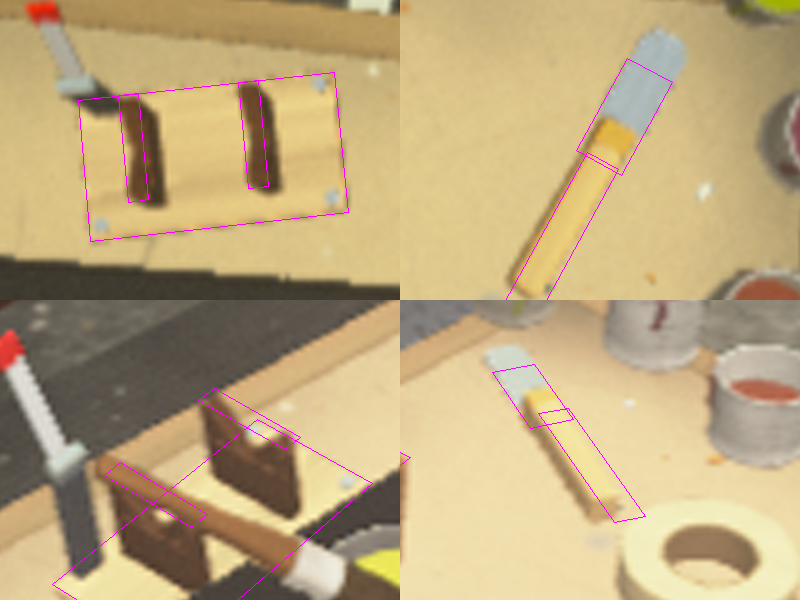

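```bash
cat >> h.py <<'E'
from scipy.spatial.transform import Rotation as Ro
def cur():
    o=get_obs();q=o["tool_rot"];return np.array(o["eef_pos"]),Ro.from_quat([q[1],q[2],q[3],q[0]]),o
def tool(yaw,pitch=0): # pitch>0: tips knife (tool x) up
    return Ro.from_euler("z",yaw,degrees=True)*Ro.from_euler("y",-pitch,degrees=True)*Ro.from_euler("x",180,degrees=True)
def plan(pos,yaw,pitch=0,start=None):
    """rotvec (deg, tool frame) then shift in the turned frame (mm)"""
    p,R,o=cur()
    if start is not None: p,R=start
    T=tool(yaw,pitch)
    print("turn",np.round((R.inv()*T).as_rotvec(degrees=True),2),"shift mm",np.round(T.inv().apply(np.array(pos)-p)*1000,1),"t",round(float(o["t"]),2))
    return np.array(pos),T
E
python3 - <<'E'
from h import *
a=plan((.448,-.413,.13),-31)
p,R,o=cur();print(R.as_matrix().round(3))
E
```

```text
turn [-9.000e-02  5.000e-02  5.121e+01] shift mm [  71.  -299.2  125.4] t 0.1
[[ 0.938  0.346 -0.001]
 [ 0.346 -0.938  0.002]
 [-0.    -0.002 -1.   ]]
```

drive_tool([
  {"claw": 0.06,"wz": 8.5},
  {"claw": 0.06,"wz": 8.5},
  {"claw": 0.06,"wz": 8.5},
  {"claw": 0.06,"wz": 8.5},
  {"claw": 0.06,"wz": 8.5},
  {"claw": 0.06,"wz": 8.7},
  {"dx": 0.0118,"dy": -0.05,"dz": 0.021},
  {"dx": 0.0118,"dy": -0.05,"dz": 0.021},
  {"dx": 0.0118,"dy": -0.05,"dz": 0.021},
  {"dx": 0.0118,"dy": -0.05,"dz": 0.021},
  {"dx": 0.0118,"dy": -0.05,"dz": 0.021},
  {"dx": 0.012,"dy": -0.049,"dz": 0.02},
  {},
  {},
])

```text
schema error: expected keys claw, dx, dy, dz, wx, wy, wz
```

```bash
python3 - <<'E'
from h import *
a=plan((.448,-.413,.13),-31)
plan((.448,-.413,.027),-31)
print(cur()[2]["gripper_width"],cur()[2]["q"].round(2))
for n in("scene","top"):
    i,d=snap(n);cv2.imwrite(f"pics/{n}1.png",i);np.save(n+"1.npy",d)
kn=((.441,-.409),np.radians(-31));k=5;out=[]
for n,(u,v) in (("top",(390,190)),("scene",(365,170))):
    im=cv2.resize(cv2.imread(f"pics/{n}1.png"),None,fx=k,fy=k,interpolation=cv2.INTER_CUBIC)
    for b in [box(-.075,.025,-.009,.009,.02),box(.025,.08,-.013,.013,.011)]: cv2.polylines(im,[np.int32((proj(n,poly(*kn,b))+.5)*k)],True,(255,0,255),1)
    out.append(im[v*k:(v+80)*k,u*k:(u+80)*k])
cv2.imwrite("pics/ov2.png",np.hstack(out))
E
```

```text
turn [-9.000e-02  5.000e-02  5.121e+01] shift mm [  71.  -299.2  125.4] t 0.1
turn [-9.000e-02  5.000e-02  5.121e+01] shift mm [  71.  -299.2  228.4] t 0.1
0.9962840427450642 [ 1.11  0.48  0.02  1.56 -0.01  1.11 -0.08]
```

View pics/ov2.png

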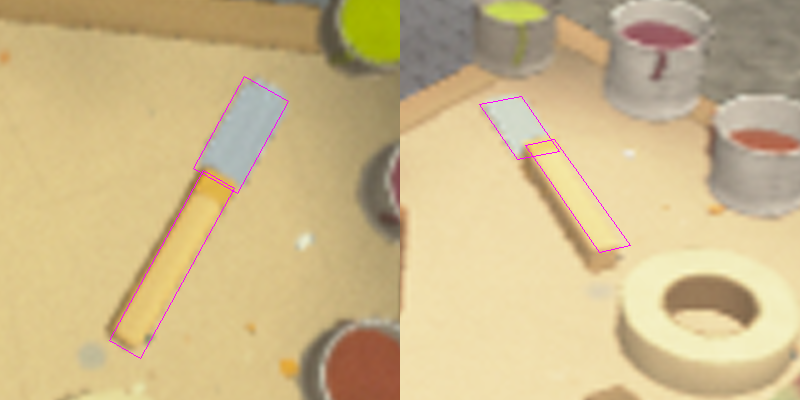

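drive_tool([
  {"claw": 0.06,"dx": 0,"dy": 0,"dz": 0,"wx": 0,"wy": 0,"wz": 8.5},
  {"claw": 0.06,"dx": 0,"dy": 0,"dz": 0,"wx": 0,"wy": 0,"wz": 8.5},
  {"claw": 0.06,"dx": 0,"dy": 0,"dz": 0,"wx": 0,"wy": 0,"wz": 8.5},
  {"claw": 0.06,"dx": 0,"dy": 0,"dz": 0,"wx": 0,"wy": 0,"wz": 8.5},
  {"claw": 0.06,"dx": 0,"dy": 0,"dz": 0,"wx": 0,"wy": 0,"wz": 8.5},
  {"claw": 0.06,"dx": 0,"dy": 0,"dz": 0,"wx": 0,"wy": 0,"wz": 8.7},
  {"claw": 0.06,"dx": 0.0118,"dy": -0.05,"dz": 0.021,"wx": 0,"wy": 0,"wz": 0},
  {"claw": 0.06,"dx": 0.0118,"dy": -0.05,"dz": 0.021,"wx": 0,"wy": 0,"wz": 0},
  {"claw": 0.06,"dx": 0.0118,"dy": -0.05,"dz": 0.021,"wx": 0,"wy": 0,"wz": 0},
  {"claw": 0.06,"dx": 0.0118,"dy": -0.05,"dz": 0.021,"wx": 0,"wy": 0,"wz": 0},
  {"claw": 0.06,"dx": 0.0118,"dy": -0.05,"dz": 0.021,"wx": 0,"wy": 0,"wz": 0},
  {"claw": 0.06,"dx": 0.012,"dy": -0.049,"dz": 0.02,"wx": 0,"wy": 0,"wz": 0},
  {"claw": 0.06,"dx": 0,"dy": 0,"dz": 0,"wx": 0,"wy": 0,"wz": 0},
  {"claw": 0.06,"dx": 0,"dy": 0,"dz": 0,"wx": 0,"wy": 0,"wz": 0},
])

```text
t: 1.95
eef_pos: [0.4477, -0.414, 0.1313]
tool_rot: [0.0, 0.964, -0.267, -0.0]
contact_force: [0.6, -1.3, -0.7]
gripper_width: 0.699
grasp_force: 0.0
```

```bash
python3 - <<'E'
from h import *
plan((.448,-.413,.027),-31)
print(cur()[0],cur()[2]["gripper_width"],cur()[2]["q"].round(2))
E
```

```text
turn [0.04 0.02 0.02] shift mm [ -0.3  -1.  104.3] t 1.95
[ 0.44772313 -0.414039    0.13128036] 0.6989732269818555 [ 0.54  0.51  0.13  1.83 -0.09  0.8  -1.39]
```

drive_tool([
  {"claw": 0.06,"dx": 0,"dy": -0.001,"dz": 0.035,"wx": 0,"wy": 0,"wz": 0},
  {"claw": 0.06,"dx": 0,"dy": 0,"dz": 0.035,"wx": 0,"wy": 0,"wz": 0},
  {"claw": 0.06,"dx": 0,"dy": 0,"dz": 0.022,"wx": 0,"wy": 0,"wz": 0},
  {"claw": 0.06,"dx": 0,"dy": 0,"dz": 0.012,"wx": 0,"wy": 0,"wz": 0},
  {"claw": 0.06,"dx": 0,"dy": 0,"dz": 0,"wx": 0,"wy": 0,"wz": 0},
  {"claw": 0.0,"dx": 0,"dy": 0,"dz": 0,"wx": 0,"wy": 0,"wz": 0},
  {"claw": 0.0,"dx": 0,"dy": 0,"dz": 0,"wx": 0,"wy": 0,"wz": 0},
  {"claw": 0.0,"dx": 0,"dy": 0,"dz": 0,"wx": 0,"wy": 0,"wz": 0},
  {"claw": 0.0,"dx": 0,"dy": 0,"dz": 0,"wx": 0,"wy": 0,"wz": 0},
  {"claw": 0.0,"dx": 0,"dy": 0,"dz": 0,"wx": 0,"wy": 0,"wz": 0},
  {"claw": 0.0,"dx": 0,"dy": 0,"dz": 0,"wx": 0,"wy": 0,"wz": 0},
], newtons=80)

```text
t: 3.32
eef_pos: [0.4492, -0.4133, 0.0286]
tool_rot: [0.0, 0.964, -0.267, 0.001]
contact_force: [-0.9, 0.9, 6.5]
gripper_width: 0.187
grasp_force: 78.7
```

```bash
cat >> h.py <<'E'
TIP=np.array([.072,0,.0186]);FC=np.array([.440,-.2226]);YC=1.96
def tipplan(xin,z,pitch,start=None,yaw=YC,side=0):
    c,s=np.cos(np.radians(YC)),np.sin(np.radians(YC))
    tip=np.array([FC[0]+xin*c-side*s,FC[1]+xin*s+side*c,z]);T=tool(yaw,pitch)
    print("tip",xin,z,pitch,"tcp",(tip-T.apply(TIP)).round(4),end=" ");return plan(tip-T.apply(TIP),yaw,pitch,start)
E
python3 - <<'E'
from h import *
W=cloud("top",np.load("top1.npy"));m=(abs(W[...,0]-.29)<.07)&(W[...,1]<-.19)&(W[...,1]>-.29)&(W[...,2]>.008);print("brush",W[m].max(0),W[m].min(0),W[m][:,2].max())
p,R,o=cur();up=(p+[0,0,.1],R)
a=tipplan(-.010,.12,-10,up)
a=tipplan(-.010,.034,-10,a)
a=tipplan(.010,.034,-10,a)
E
```

```text
brush [ 0.32400642 -0.19024184  0.02094985] [ 0.22107714 -0.28907301  0.00817177] 0.020949852712713338
tip -0.01 0.12 -10 tcp [ 0.3624 -0.2253  0.1508] turn [ -2.84  -9.82 -32.87] shift mm [ -83.  -190.9   -7.9] t 3.33
tip -0.01 0.034 -10 tcp [ 0.3624 -0.2253  0.0648] turn [0. 0. 0.] shift mm [14.9 -0.  84.7] t 3.33
tip 0.01 0.034 -10 tcp [ 0.3824 -0.2246  0.0648] turn [0. 0. 0.] shift mm [19.7  0.  -3.5] t 3.33
```

drive_tool([
  {"claw": 0.0,"dx": 0,"dy": 0,"dz": -0.02,"wx": 0,"wy": 0,"wz": 0},
  {"claw": 0.0,"dx": 0,"dy": 0,"dz": -0.04,"wx": 0,"wy": 0,"wz": 0},
  {"claw": 0.0,"dx": 0,"dy": 0,"dz": -0.04,"wx": 0,"wy": 0,"wz": 0},
  {"claw": 0.0,"dx": 0,"dy": 0,"dz": 0,"wx": -0.71,"wy": -2.45,"wz": -8.22},
  {"claw": 0.0,"dx": 0,"dy": 0,"dz": 0,"wx": -0.71,"wy": -2.45,"wz": -8.22},
  {"claw": 0.0,"dx": 0,"dy": 0,"dz": 0,"wx": -0.71,"wy": -2.45,"wz": -8.22},
  {"claw": 0.0,"dx": 0,"dy": 0,"dz": 0,"wx": -0.71,"wy": -2.45,"wz": -8.22},
  {"claw": 0.0,"dx": -0.0166,"dy": -0.0382,"dz": -0.0016,"wx": 0,"wy": 0,"wz": 0},
  {"claw": 0.0,"dx": -0.0166,"dy": -0.0382,"dz": -0.0016,"wx": 0,"wy": 0,"wz": 0},
  {"claw": 0.0,"dx": -0.0166,"dy": -0.0382,"dz": -0.0016,"wx": 0,"wy": 0,"wz": 0},
  {"claw": 0.0,"dx": -0.0166,"dy": -0.0382,"dz": -0.0016,"wx": 0,"wy": 0,"wz": 0},
  {"claw": 0.0,"dx": -0.0166,"dy": -0.0382,"dz": -0.0016,"wx": 0,"wy": 0,"wz": 0},
  {"claw": 0.0,"dx": 0,"dy": 0,"dz": 0,"wx": 0,"wy": 0,"wz": 0},
  {"claw": 0.0,"dx": 0,"dy": 0,"dz": 0,"wx": 0,"wy": 0,"wz": 0},
])

```text
t: 5.08
eef_pos: [0.3624, -0.2254, 0.1509]
tool_rot: [0.002, 0.996, 0.017, -0.087]
contact_force: [-0.0, -0.0, 0.2]
gripper_width: 0.191
grasp_force: 78.1
```

```bash
python3 - <<'E'
from h import *
p,R,o=cur();print(R.as_matrix().round(3),o["q"].round(2))
a=tipplan(-.010,.12,-10)
a=tipplan(-.010,.034,-10)
for n in("scene","top"):
    i,d=snap(n);cv2.imwrite(f"pics/{n}2.png",i);np.save(n+"2.npy",d)
    k=5;tip=p+R.apply(TIP);im=cv2.resize(i,None,fx=k,fy=k,interpolation=cv2.INTER_CUBIC)
    u,v=proj(n,tip);cv2.circle(im,(int((u+.5)*k),int((v+.5)*k)),4,(255,0,255),1)
    u,v=int(u)-40,int(v)-30;cv2.imwrite(f"pics/c{n}2.png",im[v*k:(v+80)*k,u*k:(u+80)*k])
cv2.imwrite("pics/ov3.png",np.hstack([cv2.imread("pics/cscene2.png"),cv2.imread("pics/ctop2.png")]))
E
```

```text
[[ 0.984  0.034 -0.173]
 [ 0.034 -0.999 -0.006]
 [-0.173  0.    -0.985]] [ 0.37  0.29 -0.01  2.13  0.09  0.88 -1.24]
tip -0.01 0.12 -10 tcp [ 0.3624 -0.2253  0.1508] turn [ 0.02 -0.05  0.01] shift mm [-0.  -0.1  0. ] t 5.08
tip -0.01 0.034 -10 tcp [ 0.3624 -0.2253  0.0648] turn [ 0.02 -0.05  0.01] shift mm [14.9 -0.1 84.7] t 5.08
```

View pics/ov3.png

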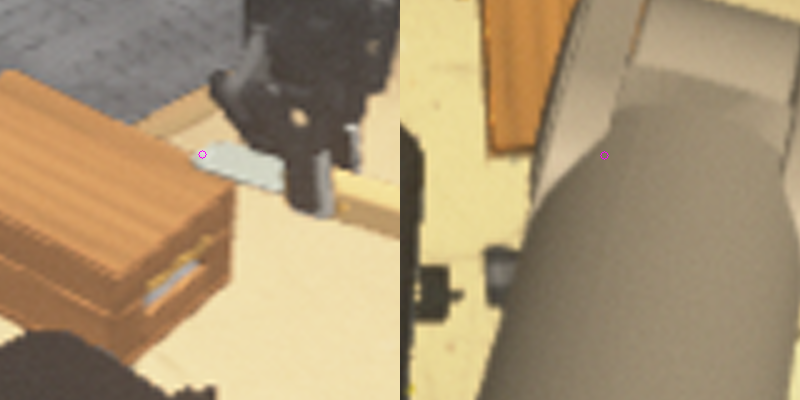

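drive_tool([
  {"claw": 0.0,"dx": 0.005,"dy": 0,"dz": 0.028,"wx": 0,"wy": 0,"wz": 0},
  {"claw": 0.0,"dx": 0.005,"dy": 0,"dz": 0.0285,"wx": 0,"wy": 0,"wz": 0},
  {"claw": 0.0,"dx": 0.005,"dy": 0,"dz": 0.0282,"wx": 0,"wy": 0,"wz": 0},
  {"claw": 0.0,"dx": 0,"dy": 0,"dz": 0,"wx": 0,"wy": 0,"wz": 0},
  {"claw": 0.0,"dx": 0,"dy": 0,"dz": 0,"wx": 0,"wy": 0,"wz": 0},
])

```text
t: 5.8
eef_pos: [0.3622, -0.2253, 0.0645]
tool_rot: [0.001, 0.996, 0.017, -0.087]
contact_force: [0.4, 0.6, -0.5]
gripper_width: 0.191
grasp_force: 78.1
```

```bash
python3 - <<'E'
from h import *
p,R,o=cur();print(p,o["q"].round(2),o["contact_force"])
tipplan(-.010,.034,-10)
tipplan(.010,.033,-10)
i,d=snap("scene");cv2.imwrite("pics/scene3.png",i)
k=8;tip=p+R.apply(TIP);u,v=proj("scene",tip).astype(int)-[40,30]
cv2.imwrite("pics/ov4.png",cv2.resize(i[v:v+60,u:u+80],None,fx=k,fy=k,interpolation=cv2.INTER_CUBIC))
E
```

```text
[ 0.36218716 -0.22528729  0.06446029] [ 0.37  0.45 -0.01  2.18  0.11  0.67 -1.27] [ 0.42823795  0.58045542 -0.53196671]
tip -0.01 0.034 -10 tcp [ 0.3624 -0.2253  0.0648] turn [-0.03  0.03 -0.02] shift mm [ 0.1 -0.  -0.4] t 5.8
tip 0.01 0.033 -10 tcp [ 0.3824 -0.2246  0.0638] turn [-0.03  0.03 -0.02] shift mm [20.  -0.  -2.9] t 5.8
```

View pics/ov4.png

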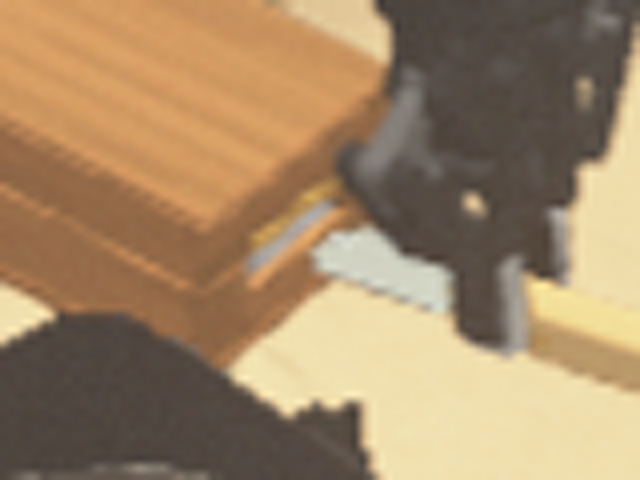

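drive_tool([
  {"claw": 0.0,"dx": 0.005,"dy": 0,"dz": -0.0008,"wx": 0,"wy": 0,"wz": 0},
  {"claw": 0.0,"dx": 0.005,"dy": 0,"dz": -0.0008,"wx": 0,"wy": 0,"wz": 0},
  {"claw": 0.0,"dx": 0.005,"dy": 0,"dz": -0.0008,"wx": 0,"wy": 0,"wz": 0},
  {"claw": 0.0,"dx": 0.005,"dy": 0,"dz": -0.0008,"wx": 0,"wy": 0,"wz": 0},
  {"claw": 0.0,"dx": 0,"dy": 0,"dz": 0,"wx": 0,"wy": 0,"wz": 0},
  {"claw": 0.0,"dx": 0,"dy": 0,"dz": 0,"wx": 0,"wy": 0,"wz": 0},
])

```text
t: 6.6
eef_pos: [0.3817, -0.2239, 0.0634]
tool_rot: [0.001, 0.996, 0.017, -0.088]
contact_force: [-0.1, 0.7, -0.4]
gripper_width: 0.187
grasp_force: 78.1
```

```bash
python3 - <<'E'
from h import *
p,R,o=cur();print(p,o["q"].round(2),o["contact_force"],p+R.apply(TIP))
tipplan(.010,.033,-10)
# lever path: tip at in-lid point; world relative to hinge
a=None
for th,r,d,pi in ((0,.141,-.0015,-10),(15,.141,.001,-2),(30,.140,.005,5),(45,.138,.010,5),(60,.138,.015,5),(75,.140,.021,5),(90,.141,.024,5),(103,.141,.024,5)):
    t=np.radians(th);x=.152-r*np.cos(t)+d*np.sin(t);z=.04+r*np.sin(t)+d*np.cos(t)
    a=tipplan(x,z,pi,a)
E
```

```text
[ 0.38171461 -0.22386999  0.06342128] [ 0.35  0.47 -0.01  2.14  0.11  0.69 -1.28] [-0.13012777  0.65002923 -0.35921926] [ 0.44930319 -0.22150695  0.03249945]
tip 0.01 0.033 -10 tcp [ 0.3824 -0.2246  0.0638] turn [-0.06  0.09  0.02] shift mm [ 0.5  0.7 -0.5] t 6.6
tip 0.01100000000000001 0.0385 -10 tcp [ 0.3834 -0.2245  0.0693] turn [-0.06  0.09  0.02] shift mm [ 0.6  0.7 -6.1] t 6.6
tip 0.016063277538343905 0.0774594111857445 -2 tcp [ 0.3848 -0.2245  0.0986] turn [0. 8. 0.] shift mm [  0.4   0.  -29.3] t 6.6
tip 0.03325644347017857 0.11433012701892217 5 tcp [ 0.3999 -0.224   0.1266] turn [0. 7. 0.] shift mm [ 17.5   0.  -26.6] t 6.6
tip 0.0614903320081219 0.14465180361560903 5 tcp [ 0.4282 -0.223   0.1569] turn [0. 0. 0.] shift mm [ 30.8  -0.  -27.7] t 6.6
tip 0.09599038105676655 0.16701150572225254 5 tcp [ 0.4626 -0.2218  0.1793] turn [0. 0. 0.] shift mm [ 36.3   0.  -19.3] t 6.6
tip 0.13604977603771753 0.18066481562762252 5 tcp [ 0.5027 -0.2205  0.1929] turn [0. 0. 0.] shift mm [ 41.1  -0.  -10.1] t 6.6
tip 0.176 0.181 5 tcp [ 0.5426 -0.2191  0.1933] turn [0. 0. 0.] shift mm [39.8  0.   3.1] t 6.6
tip 0.2071029802173306 0.1719873538304654 5 tcp [ 0.5737 -0.218   0.1842] turn [0. 0. 0.] shift mm [30.2 -0.  11.7] t 6.6
```

```bash
python3 - <<'E'
from h import *
a=tipplan(.011,.066,-10)
a=tipplan(.019,.080,-5,a)
a=tipplan(.035,.115,5,a)
E
```

```text
tip 0.011 0.066 -10 tcp [ 0.3834 -0.2245  0.0968] turn [-0.06  0.09  0.02] shift mm [ -4.2   0.7 -33.2] t 6.6
tip 0.019 0.08 -5 tcp [ 0.3889 -0.2243  0.1048] turn [0. 5. 0.] shift mm [ 4.9  0.  -8.4] t 6.6
tip 0.035 0.115 5 tcp [ 0.4017 -0.2239  0.1273] turn [ 0. 10.  0.] shift mm [ 14.7   0.  -21.3] t 6.6
```

drive_tool([
  {"claw": 0.0,"dx": 0,"dy": 0,"dz": -0.006,"wx": 0,"wy": 0,"wz": 0},
  {"claw": 0.0,"dx": -0.0014,"dy": 0,"dz": -0.009,"wx": 0,"wy": 0,"wz": 0},
  {"claw": 0.0,"dx": -0.0014,"dy": 0,"dz": -0.009,"wx": 0,"wy": 0,"wz": 0},
  {"claw": 0.0,"dx": -0.0014,"dy": 0,"dz": -0.009,"wx": 0,"wy": 0,"wz": 0},
  {"claw": 0.0,"dx": 0.0024,"dy": 0,"dz": -0.0042,"wx": 0,"wy": 2.5,"wz": 0},
  {"claw": 0.0,"dx": 0.0025,"dy": 0,"dz": -0.0042,"wx": 0,"wy": 2.5,"wz": 0},
  {"claw": 0.0,"dx": 0.0049,"dy": 0,"dz": -0.0071,"wx": 0,"wy": 3.3,"wz": 0},
  {"claw": 0.0,"dx": 0.0049,"dy": 0,"dz": -0.0071,"wx": 0,"wy": 3.3,"wz": 0},
  {"claw": 0.0,"dx": 0.0049,"dy": 0,"dz": -0.0071,"wx": 0,"wy": 3.4,"wz": 0},
  {"claw": 0.0,"dx": 0,"dy": 0,"dz": 0,"wx": 0,"wy": 0,"wz": 0},
])

```text
t: 7.85
eef_pos: [0.4044, -0.2236, 0.1256]
tool_rot: [-0.001, 0.999, 0.017, 0.044]
contact_force: [0.4, 0.3, -1.3]
gripper_width: 0.186
grasp_force: 78.2
```

```bash
python3 - <<'E'
from h import *
p,R,o=cur();print(p,o["q"].round(2),o["contact_force"],p+R.apply(TIP))
tipplan(.035,.115,5)
i,d=snap("scene");cv2.imwrite("pics/scene4.png",i)
cv2.imwrite("pics/ov5.png",cv2.resize(i[150:270,280:440],None,fx=4,fy=4,interpolation=cv2.INTER_CUBIC))
a=None
for x,z in ((.063,.146),(.097,.168),(.137,.182),(.177,.182),(.209,.172)): a=tipplan(x,z,5,a)
E
```

```text
[ 0.40435998 -0.22359005  0.1256154 ] [ 0.46  0.29 -0.08  2.21 -0.02  0.56 -1.13] [ 0.36720736  0.33296727 -1.27592841] [ 0.47767033 -0.22116019  0.11338226]
tip 0.035 0.115 5 tcp [ 0.4017 -0.2239  0.1273] turn [-0.02 -0.02 -0.07] shift mm [-2.5  0.2 -1.9] t 7.85
tip 0.063 0.146 5 tcp [ 0.4297 -0.223   0.1583] turn [-0.03  0.04 -0.04] shift mm [ 27.8   0.3 -30.5] t 7.9
tip 0.097 0.168 5 tcp [ 0.4636 -0.2218  0.1803] turn [0. 0. 0.] shift mm [ 35.8  -0.  -19. ] t 7.9
tip 0.137 0.182 5 tcp [ 0.5036 -0.2204  0.1943] turn [0. 0. 0.] shift mm [ 41.1   0.  -10.5] t 7.9
tip 0.177 0.182 5 tcp [ 0.5436 -0.2191  0.1943] turn [0. 0. 0.] shift mm [39.8 -0.   3.5] t 7.9
tip 0.209 0.172 5 tcp [ 0.5756 -0.218   0.1843] turn [0. 0. 0.] shift mm [31.  -0.  12.8] t 7.9
```

View pics/ov5.png

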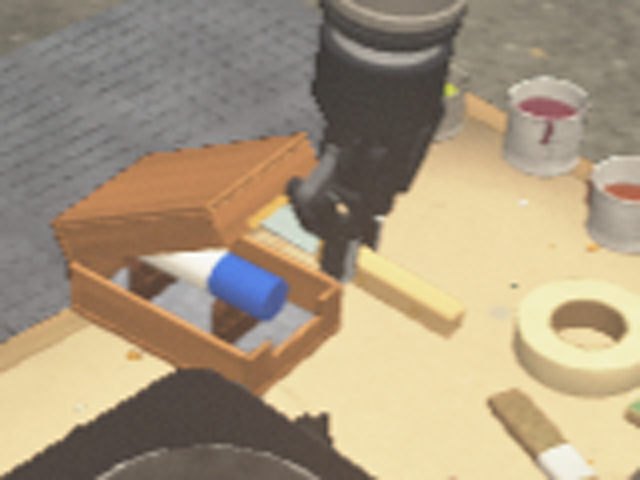

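drive_tool([
  {"claw": 0.0,"dx": 0.0093,"dy": 0,"dz": -0.0102,"wx": 0,"wy": 0,"wz": 0},
  {"claw": 0.0,"dx": 0.0093,"dy": 0,"dz": -0.0102,"wx": 0,"wy": 0,"wz": 0},
  {"claw": 0.0,"dx": 0.0093,"dy": 0,"dz": -0.0102,"wx": 0,"wy": 0,"wz": 0},
  {"claw": 0.0,"dx": 0.012,"dy": 0,"dz": -0.0063,"wx": 0,"wy": 0,"wz": 0},
  {"claw": 0.0,"dx": 0.012,"dy": 0,"dz": -0.0063,"wx": 0,"wy": 0,"wz": 0},
  {"claw": 0.0,"dx": 0.012,"dy": 0,"dz": -0.0063,"wx": 0,"wy": 0,"wz": 0},
  {"claw": 0.0,"dx": 0.0137,"dy": 0,"dz": -0.0035,"wx": 0,"wy": 0,"wz": 0},
  {"claw": 0.0,"dx": 0.0137,"dy": 0,"dz": -0.0035,"wx": 0,"wy": 0,"wz": 0},
  {"claw": 0.0,"dx": 0.0137,"dy": 0,"dz": -0.0035,"wx": 0,"wy": 0,"wz": 0},
  {"claw": 0.0,"dx": 0.0133,"dy": 0,"dz": 0.0011,"wx": 0,"wy": 0,"wz": 0},
  {"claw": 0.0,"dx": 0.0133,"dy": 0,"dz": 0.0011,"wx": 0,"wy": 0,"wz": 0},
  {"claw": 0.0,"dx": 0.0133,"dy": 0,"dz": 0.0011,"wx": 0,"wy": 0,"wz": 0},
  {"claw": 0.0,"dx": 0.0103,"dy": 0,"dz": 0.0043,"wx": 0,"wy": 0,"wz": 0},
  {"claw": 0.0,"dx": 0.0103,"dy": 0,"dz": 0.0043,"wx": 0,"wy": 0,"wz": 0},
  {"claw": 0.0,"dx": 0.0103,"dy": 0,"dz": 0.0043,"wx": 0,"wy": 0,"wz": 0},
  {"claw": 0.0,"dx": 0,"dy": 0,"dz": 0,"wx": 0,"wy": 0,"wz": 0},
])

```text
t: 9.9
eef_pos: [0.577, -0.217, 0.1834]
tool_rot: [-0.001, 0.999, 0.018, 0.043]
contact_force: [-0.1, 0.2, -1.2]
gripper_width: 0.186
grasp_force: 78.9
```

```bash
cat >> h.py <<'E'
def lid():
    i,d=snap("scene");X=cloud("scene",d).reshape(-1,3)
    c,s=np.cos(np.radians(YC)),np.sin(np.radians(YC));v=X-[*FC,0];L=np.c_[v[:,0]*c+v[:,1]*s-.152,-v[:,0]*s+v[:,1]*c,X[:,2]-.04]
    # left (+y) side wall of the lid at y=+50
    m=(abs(L[:,1]-.05)<.006)&(L[:,2]>.012)&(L[:,2]<.25)&(abs(L[:,0])<.17);P=L[m]
    th=np.degrees(np.arctan2(P[:,2],-P[:,0]));print("lid pts",len(P),"angle pctl",np.percentile(th,[3,10,50,90]).round(1) if len(P)>10 else None,"r",np.percentile(np.hypot(P[:,0],P[:,2]),97) if len(P)>10 else None)
    if len(P)>10: print(cv2.minAreaRect((P[:,[0,2]]*1000).astype(np.float32)))
    return i,d
E
python3 - <<'E'
from h import *
p,R,o=cur();print(p,o["contact_force"],p+R.apply(TIP))
i,d=lid();cv2.imwrite("pics/scene5.png",i)
E
```

```text
[ 0.57698893 -0.21697527  0.18342247] [-0.09655834  0.23245862 -1.16752462] [ 0.6502769  -0.21438598  0.17108845]
lid pts 501 angle pctl [ 81.   84.2 110.8 127.3] r 0.21837888403722225
((25.47506332397461, 124.00199890136719), (87.94866943359375, 218.0456085205078), 11.758000373840332)
```

drive_tool([
  {"claw": 0.0,"dx": -0.02,"dy": 0,"dz": 0,"wx": 0,"wy": 0,"wz": 0},
  {"claw": 0.0,"dx": -0.03,"dy": 0,"dz": 0,"wx": 0,"wy": 0,"wz": 0},
  {"claw": 0.0,"dx": -0.03,"dy": 0,"dz": 0,"wx": 0,"wy": 0,"wz": 0},
  {"claw": 0.0,"dx": -0.03,"dy": 0,"dz": -0.02,"wx": 0,"wy": 0,"wz": 0},
  {"claw": 0.0,"dx": 0,"dy": 0,"dz": -0.03,"wx": 0,"wy": 0,"wz": 0},
  {"claw": 0.0,"dx": 0,"dy": 0,"dz": 0,"wx": 0,"wy": 0,"wz": 0},
])

```text
t: 10.7
eef_pos: [0.4633, -0.2222, 0.2267]
tool_rot: [-0.0, 0.999, 0.017, 0.045]
contact_force: [1.0, 0.3, -1.1]
gripper_width: 0.192
grasp_force: 78.8
```

```bash
python3 - <<'E'
from h import *
i,d=lid();cv2.imwrite("pics/scene6.png",i);np.save("scene6.npy",d)
X=cloud("scene",d).reshape(-1,3)
c,s=np.cos(np.radians(YC)),np.sin(np.radians(YC));v=X-[*FC,0];L=np.c_[v[:,0]*c+v[:,1]*s-.152,-v[:,0]*s+v[:,1]*c,X[:,2]-.04]
m=(abs(L[:,1])<.055)&(L[:,2]>.0)&(L[:,2]<.2)&(L[:,0]>-.03)&(L[:,0]<.15)
P=L[m]
for z in np.arange(0.01,.18,.02):
    Q=P[abs(P[:,2]-z)<.004]
    if len(Q):print(round(z,2),len(Q),(np.percentile(Q[:,0],[2,25,50,75,98])*1000).round(0))
plan((.448,-.413,.13),-31)
E
```

```text
lid pts 477 angle pctl [ 58.6  61.5 112.1 128.7] r 0.2792505869336957
((-22.712242126464844, 156.9752197265625), (124.25157928466797, 296.39892578125), 36.08829879760742)
0.01 114 [-28.   4.  25.  30.  34.]
0.03 104 [ 6. 25. 33. 36. 40.]
0.05 102 [13. 27. 38. 42. 45.]
0.07 91 [19. 33. 44. 46. 49.]
0.09 108 [23. 38. 49. 52. 55.]
0.11 109 [28. 44. 54. 57. 60.]
0.13 45 [32. 36. 44. 51. 63.]
0.15 52 [36. 39. 40. 43. 45.]
turn [-1.45 -4.95 32.92] shift mm [ 85.8 171.6  95.3] t 10.75
```

drive_tool([
  {"claw": 0.0,"dx": 0,"dy": 0,"dz": 0,"wx": -0.36,"wy": -1.24,"wz": 8.23},
  {"claw": 0.0,"dx": 0,"dy": 0,"dz": 0,"wx": -0.36,"wy": -1.24,"wz": 8.23},
  {"claw": 0.0,"dx": 0,"dy": 0,"dz": 0,"wx": -0.36,"wy": -1.24,"wz": 8.23},
  {"claw": 0.0,"dx": 0,"dy": 0,"dz": 0,"wx": -0.36,"wy": -1.24,"wz": 8.23},
  {"claw": 0.0,"dx": 0.0172,"dy": 0.0343,"dz": 0.019,"wx": 0,"wy": 0,"wz": 0},
  {"claw": 0.0,"dx": 0.0172,"dy": 0.0343,"dz": 0.019,"wx": 0,"wy": 0,"wz": 0},
  {"claw": 0.0,"dx": 0.0172,"dy": 0.0343,"dz": 0.019,"wx": 0,"wy": 0,"wz": 0},
  {"claw": 0.0,"dx": 0.0172,"dy": 0.0343,"dz": 0.019,"wx": 0,"wy": 0,"wz": 0},
  {"claw": 0.0,"dx": 0.0172,"dy": 0.0343,"dz": 0.019,"wx": 0,"wy": 0,"wz": 0},
  {"claw": 0.0,"dx": 0,"dy": 0,"dz": 0,"wx": 0,"wy": 0,"wz": 0},
  {"claw": 0.0,"dx": 0,"dy": 0,"dz": 0,"wx": 0,"wy": 0,"wz": 0},
])

```text
t: 12.12
eef_pos: [0.4476, -0.4115, 0.128]
tool_rot: [-0.001, 0.964, -0.267, -0.002]
contact_force: [0.6, 0.9, 1.0]
gripper_width: 0.192
grasp_force: 78.8
```

```bash
python3 - <<'E'
from h import *
plan((.448,-.413,.029),-31)
E
```

```text
turn [-0.02  0.27  0.06] shift mm [ 1.1  1.1 99. ] t 12.12
```

drive_tool([
  {"claw": 0.0,"dx": 0,"dy": 0,"dz": 0.035,"wx": 0,"wy": 0.2,"wz": 0},
  {"claw": 0.0,"dx": 0,"dy": 0,"dz": 0.035,"wx": 0,"wy": 0,"wz": 0},
  {"claw": 0.0,"dx": 0,"dy": 0,"dz": 0.02,"wx": 0,"wy": 0,"wz": 0},
  {"claw": 0.0,"dx": 0,"dy": 0,"dz": 0.006,"wx": 0,"wy": 0,"wz": 0},
  {"claw": 0.0,"dx": 0,"dy": 0,"dz": 0.003,"wx": 0,"wy": 0,"wz": 0},
  {"claw": 0.0,"dx": 0,"dy": 0,"dz": 0,"wx": 0,"wy": 0,"wz": 0},
  {"claw": 0.0,"dx": 0,"dy": 0,"dz": 0,"wx": 0,"wy": 0,"wz": 0},
])

```text
t: 13.0
eef_pos: [0.448, -0.4129, 0.0309]
tool_rot: [0.0, 0.964, -0.267, 0.001]
contact_force: [-0.8, 0.2, -1.3]
gripper_width: 0.189
grasp_force: 78.8
```

drive_tool([
  {"claw": 0.0,"dx": 0,"dy": 0,"dz": 0.0025,"wx": 0,"wy": 0,"wz": 0},
  {"claw": 0.0,"dx": 0,"dy": 0,"dz": 0,"wx": 0,"wy": 0,"wz": 0},
  {"claw": 0.04,"dx": 0,"dy": 0,"dz": 0,"wx": 0,"wy": 0,"wz": 0},
  {"claw": 0.04,"dx": 0,"dy": 0,"dz": 0,"wx": 0,"wy": 0,"wz": 0},
  {"claw": 0.04,"dx": 0,"dy": 0,"dz": 0,"wx": 0,"wy": 0,"wz": 0},
  {"claw": 0.06,"dx": 0,"dy": 0,"dz": -0.02,"wx": 0,"wy": 0,"wz": 0},
  {"claw": 0.06,"dx": 0,"dy": 0,"dz": -0.04,"wx": 0,"wy": 0,"wz": 0},
  {"claw": 0.06,"dx": 0,"dy": 0,"dz": -0.05,"wx": 0,"wy": 0,"wz": 0},
  {"claw": 0.06,"dx": 0,"dy": 0,"dz": -0.05,"wx": 0,"wy": 0,"wz": 0},
  {"claw": 0.06,"dx": 0,"dy": 0,"dz": 0,"wx": 0,"wy": 0,"wz": 0},
])

```text
t: 14.25
eef_pos: [0.4497, -0.4145, 0.1936]
tool_rot: [0.002, 0.964, -0.267, 0.005]
contact_force: [-0.0, 0.9, -0.5]
gripper_width: 0.704
grasp_force: 0.0
```

```bash
python3 - <<'E'
from h import *
X=cloud
for n in("scene","top"):
    i,d=snap(n);cv2.imwrite(f"pics/{n}7.png",i);np.save(n+"7.npy",d);C=cloud(n,d)
    # knife z
    for k in(-.06,.0,.05):
        p=np.array([.441,-.409,0])+k*np.array([.857,-.515,0]);u,v=proj(n,p+[0,0,.015]).astype(int);print(n,k,C[v,u].round(3))
    # blue part of stick
    h=cv2.cvtColor(i,cv2.COLOR_BGR2HSV);m=(abs(h[...,0].astype(int)-112)<14)&(h[...,1]>150)&(C[...,2]>.025)&(C[...,2]<.075)&(abs(C[...,0]-.51)<.1)&(abs(C[...,1]+.22)<.05)
    P=C[m];print(n,len(P),P.min(0).round(3),P.max(0).round(3))
    # stick body: all pts above tray height in the case
    m=(C[...,2]>.044)&(C[...,2]<.07)&(abs(C[...,0]-.51)<.075)&(abs(C[...,1]+.22)<.035);P=C[m]
    if len(P)>10:print("stick",len(P),P.mean(0),P[:,2].max(),P.min(0),P.max(0),cv2.fitLine((P[:,:2]).astype(np.float32),cv2.DIST_HUBER,0,.01,.01).ravel())
E
```

```text
scene -0.06 [ 0.389 -0.373  0.02 ]
scene 0.0 [ 0.443 -0.406  0.018]
scene 0.05 [ 0.489 -0.438  0.012]
scene 69 [ 0.465 -0.226  0.053] [ 0.581 -0.207  0.064]
stick 467 [ 0.5162507  -0.21409009  0.055505  ] 0.06549532753658434 [ 0.4575414  -0.23648192  0.04402578] [ 0.58212153 -0.19116649  0.06549533] [ 0.9983311   0.05774877  0.5251938  -0.21308996]
top -0.06 [ 0.39  -0.375  0.02 ]
top 0.0 [ 0.44  -0.406  0.025]
top 0.05 [ 0.46  -0.379  0.231]
top 195 [ 0.461 -0.232  0.053] [ 0.582 -0.207  0.067]
stick 634 [ 0.52037195 -0.21929444  0.05752796] 0.0680394427381938 [ 0.4420183  -0.25393049  0.04408965] [ 0.5824217  -0.19443157  0.06803944] [ 0.99956965  0.02933397  0.520372   -0.21929444]
```

```bash
python3 - <<'E'
from h import *
a=plan((.5205,-.2195,.16),1.96)
a=plan((.5205,-.2195,.051),1.96,0,a)
E
```

```text
turn [  0.06  -0.13 -32.93] shift mm [  79.4 -190.4   28.9] t 14.35
turn [0. 0. 0.] shift mm [  0.  -0. 109.] t 14.35
```

drive_tool([
  {"claw": 0.046,"dx": 0,"dy": 0,"dz": 0,"wx": 0,"wy": 0,"wz": -8.23},
  {"claw": 0.046,"dx": 0,"dy": 0,"dz": 0,"wx": 0,"wy": 0,"wz": -8.23},
  {"claw": 0.046,"dx": 0,"dy": 0,"dz": 0,"wx": 0,"wy": 0,"wz": -8.23},
  {"claw": 0.046,"dx": 0,"dy": 0,"dz": 0,"wx": 0,"wy": 0,"wz": -8.23},
  {"claw": 0.046,"dx": 0.02,"dy": -0.0476,"dz": 0.0072,"wx": 0,"wy": 0,"wz": 0},
  {"claw": 0.046,"dx": 0.02,"dy": -0.0476,"dz": 0.0072,"wx": 0,"wy": 0,"wz": 0},
  {"claw": 0.046,"dx": 0.02,"dy": -0.0476,"dz": 0.0072,"wx": 0,"wy": 0,"wz": 0},
  {"claw": 0.046,"dx": 0.0194,"dy": -0.0476,"dz": 0.0072,"wx": 0,"wy": 0,"wz": 0},
  {"claw": 0.046,"dx": 0,"dy": 0,"dz": 0,"wx": 0,"wy": 0,"wz": 0},
  {"claw": 0.046,"dx": 0,"dy": 0,"dz": 0,"wx": 0,"wy": 0,"wz": 0},
  {"claw": 0.046,"dx": 0,"dy": 0,"dz": 0,"wx": 0,"wy": 0,"wz": 0},
])

```text
t: 15.72
eef_pos: [0.5195, -0.221, 0.1583]
tool_rot: [0.0, 1.0, 0.016, -0.0]
contact_force: [0.3, 0.1, -0.1]
gripper_width: 0.539
grasp_force: 0.0
```

```bash
python3 - <<'E'
from h import *
a=plan((.5205,-.2195,.051),1.96);print(cur()[2]["gripper_width"]*85.4)
E
```

```text
turn [ 0.05  0.05 -0.15] shift mm [  1.   -1.5 107.3] t 15.72
45.988432741306774
```

drive_tool([
  {"claw": 0.046,"dx": 0.001,"dy": -0.0015,"dz": 0.035,"wx": 0,"wy": 0,"wz": 0},
  {"claw": 0.046,"dx": 0,"dy": 0,"dz": 0.035,"wx": 0,"wy": 0,"wz": 0},
  {"claw": 0.046,"dx": 0,"dy": 0,"dz": 0.025,"wx": 0,"wy": 0,"wz": 0},
  {"claw": 0.046,"dx": 0,"dy": 0,"dz": 0.012,"wx": 0,"wy": 0,"wz": 0},
  {"claw": 0.046,"dx": 0,"dy": 0,"dz": 0,"wx": 0,"wy": 0,"wz": 0},
  {"claw": 0.02,"dx": 0,"dy": 0,"dz": 0,"wx": 0,"wy": 0,"wz": 0},
  {"claw": 0.02,"dx": 0,"dy": 0,"dz": 0,"wx": 0,"wy": 0,"wz": 0},
  {"claw": 0.02,"dx": 0,"dy": 0,"dz": 0,"wx": 0,"wy": 0,"wz": 0},
  {"claw": 0.02,"dx": 0,"dy": 0,"dz": 0,"wx": 0,"wy": 0,"wz": 0},
], newtons=40)

```text
t: 16.85
eef_pos: [0.5221, -0.2193, 0.0528]
tool_rot: [0.001, 1.0, 0.017, 0.001]
contact_force: [-1.0, -5.5, 6.6]
gripper_width: 0.336
grasp_force: 41.0
```

drive_tool([
  {"claw": 0.02,"dx": 0,"dy": 0,"dz": -0.01,"wx": 0,"wy": 0,"wz": 0},
  {"claw": 0.02,"dx": 0,"dy": 0,"dz": -0.03,"wx": 0,"wy": 0,"wz": 0},
  {"claw": 0.02,"dx": 0,"dy": 0,"dz": -0.05,"wx": 0,"wy": 0,"wz": 0},
  {"claw": 0.02,"dx": 0,"dy": 0,"dz": -0.06,"wx": 0,"wy": 0,"wz": 0},
  {"claw": 0.02,"dx": 0,"dy": 0,"dz": 0,"wx": 0,"wy": 0,"wz": 0},
  {"claw": 0.02,"dx": 0,"dy": 0,"dz": 0,"wx": 0,"wy": 0,"wz": 0},
])

```text
t: 17.6
eef_pos: [0.5209, -0.2169, 0.2013]
tool_rot: [-0.0, 1.0, 0.018, -0.0]
contact_force: [-0.1, 0.6, -1.8]
gripper_width: 0.336
grasp_force: 40.4
```

```bash
cat >> h.py <<'E'
CR=np.array([.545,.113]);CY=np.radians(-85)
def crad(X): # world -> cradle
    c,s=np.cos(CY),np.sin(CY);v=X[:,:2]-CR;return np.c_[v[:,0]*c+v[:,1]*s,-v[:,0]*s+v[:,1]*c,X[:,2]]
def tab(i,d,n):
    h=cv2.cvtColor(i,cv2.COLOR_BGR2HSV);C=cloud(n,d);H=h[...,0].astype(int)
    m=((H<8)|(H>172))&(h[...,1]>170)&(abs(C[...,0]-.56)<.1)&(abs(C[...,1]-.14)<.09)&(C[...,2]>.06)&(C[...,2]<.2)
    P=crad(C[m]);print(n,"tab",len(P));
    if len(P):
        q=np.median(P,0);print(q.round(4),"angle",np.arctan2(q[2]-.0745,30e-3-q[1]).round(3))
E
python3 - <<'E'
from h import *
p,R,o=cur();print(p,o["q"].round(2))
for n in("scene","top"):
    i,d=snap(n);cv2.imwrite(f"pics/{n}8.png",i);np.save(n+"8.npy",d);tab(i,d,n);C=cloud(n,d)
    # stick in tool frame
    m=(abs(C[...,0]-.52)<.1)&(abs(C[...,1]+.22)<.03)&(C[...,2]>.15)&(C[...,2]<.22)
    Q=R.inv().apply(C[m]-p);Q=Q[(abs(Q[:,1])<.016)&(Q[:,2]>-.012)&(Q[:,2]<.03)]
    print(n,"stick tool",len(Q),(np.percentile(Q,[0.5,99.5],axis=0)*1000).round(1))
    L=Q[Q[:,0]<-.03];M=Q[Q[:,0]>.03];print([ (x.mean(0)*1000).round(1) for x in (L,M) if len(x)])
CRc=(.545,.113)
a=plan((.545,.113,.19),95)
E
```

```text
[ 0.52085382 -0.21691784  0.20132609] [ 0.37  0.36 -0.11  1.87  0.05  0.91 -1.3 ]
scene tab 28
[-0.0522  0.0535  0.132 ] angle 1.959
scene stick tool 413 [[-64.6 -15.7 -11. ]
 [ 59.5  15.7  20. ]]
[array([-50.4,  -5. ,   1.3]), array([ 48.7, -10.8,   4.3])]
top tab 20
[-0.0495  0.0542  0.1343] angle 1.956Traceback (most recent call last):
  File "<stdin>", line 8, in <module>
    return _quantile_unchecked(
        a, q, axis, out, overwrite_input, method, keepdims, weights)
    return _ureduce(a,
                    func=_quantile_ureduce_func,
    ...<5 lines>...
                    overwrite_input=overwrite_input,
                    method=method)
    r = func(a, **kwargs)
    result = _quantile(arr,
                       quantiles=q,
    ...<2 lines>...
                       out=out,
                       weights=wgt)
    slices_having_nans = np.isnan(arr[-1, ...])
                                  ~~~^^^^^^^^^
IndexError: index -1 is out of bounds for axis 0 with size 0
```

```bash
cat >> h.py <<'E'
SK=np.array([-.0023,0,.0068])
def stickplan(cx,cy,z,start=None,tilt=-8):
    c,s=np.cos(CY),np.sin(CY);w=np.array([CR[0]+cx*c-cy*s,CR[1]+cx*s+cy*c,z])
    p,R,o=cur()
    if start is not None: p,R=start
    T=tool(95)*Ro.from_euler("x",tilt,degrees=True);q=w-T.apply(SK)
    print("turn",(R.inv()*T).as_rotvec(degrees=True).round(2),"shift mm",(T.inv().apply(q-p)*1000).round(1),"tcp",q.round(4),"t",o["t"]);return q,T
E
python3 - <<'E'
from h import *
p,R,o=cur();print(R.as_euler("zyx",degrees=True))
T=tool(95);print((R.inv()*T).as_rotvec(degrees=True))
a=stickplan(0,0,.17)
a=stickplan(0,0,.058,a)
W=cloud("top",np.load("top0.npy"));
for x in np.arange(.36,.60,.03): 
    m=lambda y:(abs(W[...,0]-x)<.015)&(abs(W[...,1]-y)<.015)
    print(round(x,2),[ (round(float(W[m(y)][:,2].max()),3) if m(y).any() else None) for y in np.arange(-.18,.30,.03)])
E
```

```text
[-1.98683607e+00 -1.68319447e-01 -1.79949730e+02]
[-1.78309661e-01  8.26855028e-02 -9.30130102e+01]
turn [ -6.34   6.58 -92.84] shift mm [328.9  48.8  30.3] tcp [0.5439 0.1152 0.1767] t 17.7
turn [0. 0. 0.] shift mm [  0.  -15.6 110.9] tcp [0.5439 0.1152 0.0647] t 17.7
0.36 [0.007, 0.058, 0.069, 0.079, 0.082, 0.078, 0.079, 0.079, 0.079, 0.079, 0.116, 0.114, 0.115, 0.08, 0.079, 0.07]
0.39 [0.009, 0.058, 0.069, 0.073, 0.079, 0.079, 0.08, 0.08, 0.076, 0.078, 0.114, 0.125, 0.123, 0.08, 0.079, 0.067]
0.42 [0.006, 0.062, 0.067, 0.068, 0.07, 0.079, 0.081, 0.076, 0.068, 0.07, 0.116, 0.134, 0.146, 0.08, 0.075, 0.065]
0.45 [0.077, 0.055, 0.068, 0.069, 0.069, 0.068, 0.069, 0.069, 0.068, 0.069, 0.07, 0.069, 0.165, 0.177, 0.067, 0.062]
0.48 [0.077, 0.006, 0.009, 0.008, 0.039, 0.055, 0.063, 0.066, 0.067, 0.069, 0.068, 0.07, 0.069, 0.178, 0.067, 0.06]
0.51 [0.077, 0.006, 0.007, 0.009, 0.006, 0.009, 0.008, 0.005, 0.015, 0.058, 0.015, 0.061, 0.013, 0.005, 0.114, 0.116]
0.54 [0.077, 0.008, 0.007, 0.006, 0.007, 0.007, 0.008, 0.007, 0.015, 0.06, 0.015, 0.054, 0.016, 0.007, 0.112, 0.113]
0.57 [0.076, 0.005, 0.008, 0.008, 0.008, 0.006, 0.007, 0.01, 0.015, 0.06, 0.016, 0.108, 0.117, 0.006, 0.112, 0.112]
```

drive_tool([
  {"claw": 0.02,"dx": 0,"dy": 0,"dz": 0,"wx": -0.7,"wy": 0.73,"wz": -10.32},
  {"claw": 0.02,"dx": 0,"dy": 0,"dz": 0,"wx": -0.7,"wy": 0.73,"wz": -10.32},
  {"claw": 0.02,"dx": 0,"dy": 0,"dz": 0,"wx": -0.7,"wy": 0.73,"wz": -10.32},
  {"claw": 0.02,"dx": 0,"dy": 0,"dz": 0,"wx": -0.7,"wy": 0.73,"wz": -10.32},
  {"claw": 0.02,"dx": 0,"dy": 0,"dz": 0,"wx": -0.7,"wy": 0.73,"wz": -10.32},
  {"claw": 0.02,"dx": 0,"dy": 0,"dz": 0,"wx": -0.7,"wy": 0.73,"wz": -10.32},
  {"claw": 0.02,"dx": 0,"dy": 0,"dz": 0,"wx": -0.7,"wy": 0.73,"wz": -10.32},
  {"claw": 0.02,"dx": 0,"dy": 0,"dz": 0,"wx": -0.7,"wy": 0.73,"wz": -10.32},
  {"claw": 0.02,"dx": 0,"dy": 0,"dz": 0,"wx": -0.7,"wy": 0.73,"wz": -10.32},
  {"claw": 0.02,"dx": 0.047,"dy": 0.007,"dz": 0.0043,"wx": 0,"wy": 0,"wz": 0},
  {"claw": 0.02,"dx": 0.047,"dy": 0.007,"dz": 0.0043,"wx": 0,"wy": 0,"wz": 0},
  {"claw": 0.02,"dx": 0.047,"dy": 0.007,"dz": 0.0043,"wx": 0,"wy": 0,"wz": 0},
  {"claw": 0.02,"dx": 0.047,"dy": 0.007,"dz": 0.0043,"wx": 0,"wy": 0,"wz": 0},
  {"claw": 0.02,"dx": 0.047,"dy": 0.007,"dz": 0.0043,"wx": 0,"wy": 0,"wz": 0},
  {"claw": 0.02,"dx": 0.047,"dy": 0.007,"dz": 0.0043,"wx": 0,"wy": 0,"wz": 0},
  {"claw": 0.02,"dx": 0.047,"dy": 0.007,"dz": 0.0043,"wx": 0,"wy": 0,"wz": 0},
  {"claw": 0.02,"dx": 0,"dy": 0,"dz": 0,"wx": 0,"wy": 0,"wz": 0},
  {"claw": 0.02,"dx": 0,"dy": 0,"dz": 0,"wx": 0,"wy": 0,"wz": 0},
])

```text
t: 19.95
eef_pos: [0.5443, 0.114, 0.1769]
tool_rot: [0.048, 0.674, 0.736, 0.051]
contact_force: [0.3, -0.7, -0.6]
gripper_width: 0.337
grasp_force: 40.2
```

```bash
python3 - <<'E'
from h import *
p,R,o=cur();print(p,o["q"].round(2),o["contact_force"])
a=stickplan(0,0,.17);stickplan(0,0,.075);stickplan(0,0,.058)
for n in("scene","top"):
    i,d=snap(n);cv2.imwrite(f"pics/{n}9.png",i);np.save(n+"9.npy",d);C=cloud(n,d)
    m=(C[...,2]>.145)&(C[...,2]<.2)&(abs(C[...,0]-.545)<.05)&(abs(C[...,1]-.113)<.085);Q=crad(C[m]);Q=Q[abs(Q[:,1])<.016]
    A=Q[(Q[:,0]<-.045)|(Q[:,0]>.045)];A=A[A[:,2]<.190]
    print(n,len(A),A.min(0),A.max(0),[ (B.mean(0).round(4),B[:,2].max()) for B in (A[A[:,0]<0],A[A[:,0]>0]) if len(B)])
E
```

```text
[0.54428827 0.11400111 0.17688272] [ 0.08  0.36 -0.51  1.99  0.33  0.73 -0.53] [ 0.27802968 -0.74453212 -0.5952942 ]
turn [-0.03  0.1   0.04] shift mm [ 1.2 -0.3  0.1] tcp [0.5439 0.1152 0.1767] t 19.95
turn [-0.03  0.1   0.04] shift mm [  1.2 -13.6  94.2] tcp [0.5439 0.1152 0.0817] t 19.95
turn [-0.03  0.1   0.04] shift mm [  1.2 -15.9 111. ] tcp [0.5439 0.1152 0.0647] t 19.95
scene 174 [-0.06279328 -0.01581079  0.15602109] [0.06266828 0.01284664 0.18648976] [(array([-0.0562, -0.0046,  0.175 ]), np.float64(0.18648976092577485)), (array([ 0.0606, -0.005 ,  0.1841]), np.float64(0.18597008403355886))]
top 123 [ 0.04502351 -0.01517414  0.16119545] [0.06350767 0.01338751 0.18879242] [(array([ 0.0551, -0.0018,  0.1812]), np.float64(0.18879242250100825))]
```

drive_tool([
  {"claw": 0.02,"dx": 0.0005,"dy": -0.0042,"dz": 0.03,"wx": 0,"wy": 0,"wz": 0},
  {"claw": 0.02,"dx": 0,"dy": -0.0042,"dz": 0.03,"wx": 0,"wy": 0,"wz": 0},
  {"claw": 0.02,"dx": 0,"dy": -0.0035,"dz": 0.025,"wx": 0,"wy": 0,"wz": 0},
  {"claw": 0.02,"dx": 0,"dy": -0.002,"dz": 0.014,"wx": 0,"wy": 0,"wz": 0},
  {"claw": 0.02,"dx": 0,"dy": -0.001,"dz": 0.007,"wx": 0,"wy": 0,"wz": 0},
  {"claw": 0.02,"dx": 0,"dy": -0.0007,"dz": 0.003,"wx": 0,"wy": 0,"wz": 0},
  {"claw": 0.02,"dx": 0,"dy": 0,"dz": 0,"wx": 0,"wy": 0,"wz": 0},
  {"claw": 0.02,"dx": 0,"dy": 0,"dz": 0,"wx": 0,"wy": 0,"wz": 0},
])

```text
t: 21.05
eef_pos: [0.5457, 0.1149, 0.0689]
tool_rot: [0.049, 0.674, 0.735, 0.052]
contact_force: [-0.5, 1.6, -0.5]
gripper_width: 0.338
grasp_force: 40.3
```

drive_tool([
  {"claw": 0.02,"dx": 0,"dy": -0.0004,"dz": 0.002,"wx": 0,"wy": 0,"wz": 0},
  {"claw": 0.02,"dx": 0,"dy": -0.0003,"dz": 0.002,"wx": 0,"wy": 0,"wz": 0},
  {"claw": 0.02,"dx": 0,"dy": 0,"dz": 0,"wx": 0,"wy": 0,"wz": 0},
  {"claw": 0.02,"dx": 0,"dy": 0,"dz": 0,"wx": 0,"wy": 0,"wz": 0},
])

```text
t: 21.55
eef_pos: [0.5453, 0.1148, 0.0651]
tool_rot: [0.049, 0.674, 0.735, 0.052]
contact_force: [-4.9, -1.4, 10.8]
gripper_width: 0.336
grasp_force: 41.4
```

drive_tool([
  {"claw": 0.032,"dx": 0,"dy": 0,"dz": 0,"wx": 0,"wy": 0,"wz": 0},
  {"claw": 0.036,"dx": 0,"dy": 0,"dz": 0,"wx": 0,"wy": 0,"wz": 0},
  {"claw": 0.042,"dx": 0,"dy": 0,"dz": 0,"wx": 0,"wy": 0,"wz": 0},
  {"claw": 0.048,"dx": 0,"dy": 0,"dz": 0,"wx": 0,"wy": 0,"wz": 0},
  {"claw": 0.048,"dx": 0,"dy": 0,"dz": 0,"wx": 0,"wy": 0,"wz": 0},
  {"claw": 0.048,"dx": 0,"dy": 0,"dz": -0.015,"wx": 0,"wy": 0,"wz": 0},
  {"claw": 0.048,"dx": 0,"dy": 0,"dz": -0.03,"wx": 0,"wy": 0,"wz": 0},
  {"claw": 0.048,"dx": 0,"dy": 0,"dz": -0.04,"wx": 0,"wy": 0,"wz": 0},
  {"claw": 0.048,"dx": 0,"dy": 0,"dz": -0.05,"wx": 0,"wy": 0,"wz": 0},
  {"claw": 0.048,"dx": 0,"dy": 0,"dz": 0,"wx": 0,"wy": 0,"wz": 0},
  {"claw": 0.048,"dx": 0,"dy": 0,"dz": 0,"wx": 0,"wy": 0,"wz": 0},
])

```text
t: 22.92
eef_pos: [0.5259, 0.113, 0.1983]
tool_rot: [0.049, 0.674, 0.735, 0.052]
contact_force: [-0.8, 0.6, -0.7]
gripper_width: 0.562
grasp_force: 0.0
```

```bash
cat >> h.py <<'E'
def seated():
    for n in("scene","top"):
        i,d=snap(n);C=cloud(n,d)
        m=(C[...,2]>.05)&(C[...,2]<.08)&(abs(C[...,0]-.545)<.05)&(abs(C[...,1]-.113)<.085);Q=crad(C[m]);Q=Q[(abs(Q[:,1])<.014)]
        print(n,len(Q),(np.percentile(Q,[1,99],axis=0)*1000).round(1))
        for lo,hi in((-.06,-.04),(-.02,.02),(.04,.06)):
            B=Q[(Q[:,0]>lo)&(Q[:,0]<hi)]
            if len(B): 
                t=B[B[:,2]>np.percentile(B[:,2],80)];print("  top",lo,(t.mean(0)*1000).round(1),len(B))
        tab(i,d,n)
    return i
E
python3 - <<'E'
from h import *
p,R,o=cur();print(p,R.as_matrix().round(2),o["q"].round(2));i=seated()
i,_=snap("scene");cv2.imwrite("pics/ov6.png",cv2.resize(i[150:330,140:380],None,fx=3.3,fy=3.3,interpolation=cv2.INTER_CUBIC))
E
```

```text
[0.52585647 0.11301017 0.19826928] [[-0.09  0.99  0.14]
 [ 1.    0.09  0.01]
 [-0.    0.14 -0.99]] [ 0.11  0.31 -0.54  2.01  0.3   0.75 -0.52]
scene 560 [[-62.2 -13.8  51.5]
 [ 60.6  10.9  76.1]]
  top -0.06 [-53.7  -1.2  73.4] 82
  top -0.02 [ 0.9 -0.5 74.1] 186
  top 0.04 [50.7  0.9 73.2] 95
scene tab 28
[-0.0525  0.0536  0.1329] angle 1.954
top 346 [[-10.8 -13.8  53.8]
 [ 61.5  13.4  78.4]]
  top -0.02 [ 6.   1.1 75.8] 143
  top 0.04 [49.2  0.1 75.3] 95
top tab 0
```

View pics/ov6.png

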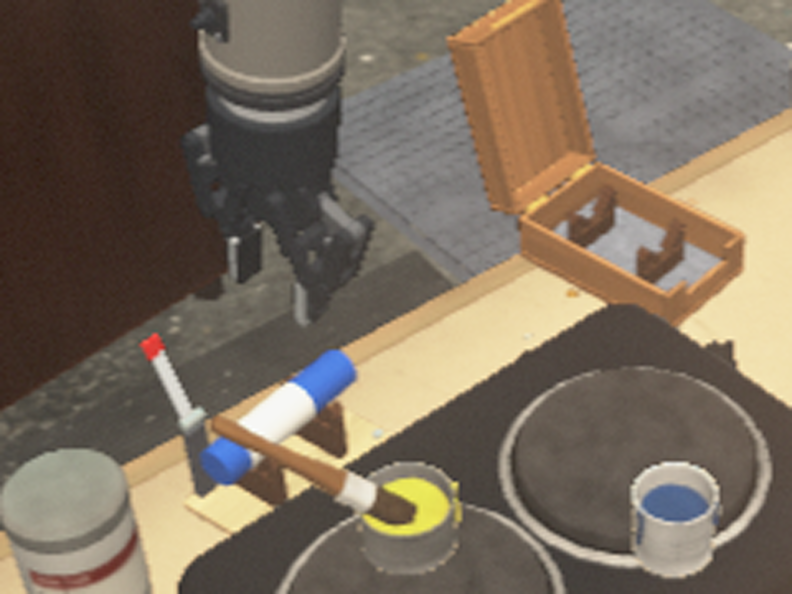

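```bash
cat >> h.py <<'E'
def strapplan(cy,tipz,start=None,cx=-.050):
    c,s=np.cos(CY),np.sin(CY)
    return plan((CR[0]+cx*c-cy*s,CR[1]+cx*s+cy*c,tipz+.025),95,0,start)
E
python3 - <<'E'
from h import *
a=None
for y,z in((.09,.175),(.09,.112),(.03,.112),(.010,.112),(-.005,.1),(-.005,.08)): a=strapplan(y,z,a)
E
```

```text
turn [8.02 0.09 0.01] shift mm [ 48.3 109.6  -3.2] t 23.07
turn [0. 0. 0.] shift mm [ 0. -0. 63.] t 23.07
turn [0. 0. 0.] shift mm [  0. -60.  -0.] t 23.07
turn [0. 0. 0.] shift mm [  0. -20.  -0.] t 23.07
turn [0. 0. 0.] shift mm [  0. -15.  12.] t 23.07
turn [0. 0. 0.] shift mm [ 0. -0. 20.] t 23.07
```

drive_tool([
  {"claw": 0.0,"dx": 0,"dy": 0,"dz": -0.01,"wx": 4,"wy": 0,"wz": 0},
  {"claw": 0.0,"dx": 0,"dy": 0,"dz": -0.01,"wx": 4,"wy": 0,"wz": 0},
  {"claw": 0.0,"dx": 0.016,"dy": 0.036,"dz": 0,"wx": 0,"wy": 0,"wz": 0},
  {"claw": 0.0,"dx": 0.016,"dy": 0.036,"dz": 0,"wx": 0,"wy": 0,"wz": 0},
  {"claw": 0.0,"dx": 0.016,"dy": 0.037,"dz": 0,"wx": 0,"wy": 0,"wz": 0},
  {"claw": 0.0,"dx": 0,"dy": 0,"dz": 0.02,"wx": 0,"wy": 0,"wz": 0},
  {"claw": 0.0,"dx": 0,"dy": 0,"dz": 0.03,"wx": 0,"wy": 0,"wz": 0},
  {"claw": 0.0,"dx": 0,"dy": 0,"dz": 0.03,"wx": 0,"wy": 0,"wz": 0},
  {"claw": 0.0,"dx": 0,"dy": 0,"dz": 0,"wx": 0,"wy": 0,"wz": 0},
  {"claw": 0.0,"dx": 0,"dy": 0,"dz": 0,"wx": 0,"wy": 0,"wz": 0},
], newtons=20)

```text
t: 24.32
eef_pos: [0.6284, 0.1703, 0.1382]
tool_rot: [0.001, 0.676, 0.737, 0.0]
contact_force: [0.6, 0.1, -0.3]
gripper_width: 0.003
grasp_force: 0.0
```

```bash
python3 - <<'E'
from h import *
print(cur()[2]["contact_force"])
a=None
for y,z in((.09,.112),(.03,.112)): a=strapplan(y,z,a)
i,d=snap("scene");tab(i,d,"scene")
E
```

```text
[ 0.63146566  0.14173345 -0.29035145]
turn [0.13 0.07 0.  ] shift mm [0.2 2.  1.2] t 24.32
turn [0. 0. 0.] shift mm [  0. -60.  -0.] t 24.32
scene tab 27
[-0.0515  0.0536  0.1322] angle 1.96
```

Sweep the strap over, then down gradually.

drive_tool([
  {"claw": 0.0,"dx": 0,"dy": -0.015,"dz": 0,"wx": 0,"wy": 0,"wz": 0},
  {"claw": 0.0,"dx": 0,"dy": -0.012,"dz": 0,"wx": 0,"wy": 0,"wz": 0},
  {"claw": 0.0,"dx": 0,"dy": -0.01,"dz": 0,"wx": 0,"wy": 0,"wz": 0},
  {"claw": 0.0,"dx": 0,"dy": -0.01,"dz": 0,"wx": 0,"wy": 0,"wz": 0},
  {"claw": 0.0,"dx": 0,"dy": -0.01,"dz": 0,"wx": 0,"wy": 0,"wz": 0},
  {"claw": 0.0,"dx": 0,"dy": -0.01,"dz": 0,"wx": 0,"wy": 0,"wz": 0},
  {"claw": 0.0,"dx": 0,"dy": -0.01,"dz": 0,"wx": 0,"wy": 0,"wz": 0},
  {"claw": 0.0,"dx": 0,"dy": 0,"dz": 0,"wx": 0,"wy": 0,"wz": 0},
])

```text
t: 25.38
eef_pos: [0.5509, 0.1636, 0.1376]
tool_rot: [0.001, 0.675, 0.737, 0.0]
contact_force: [0.5, 0.0, -0.5]
gripper_width: 0.001
grasp_force: 0.0
```

```bash
python3 - <<'E'
from h import *
a=None
for y,z in((-.005,.1),(-.005,.08)): a=strapplan(y,z,a)
for n in("scene","top"):
    i,d=snap(n);tab(i,d,n)
E
```

```text
turn [0.1  0.1  0.03] shift mm [  0.1 -15.3  12.6] t 25.38
turn [0. 0. 0.] shift mm [ 0. -0. 20.] t 25.38
scene tab 12
[-0.0527 -0.0111  0.1243] angle 0.88
top tab 0
```

drive_tool([
  {"claw": 0.0,"dx": 0,"dy": -0.008,"dz": 0.006,"wx": 0,"wy": 0,"wz": 0},
  {"claw": 0.0,"dx": 0,"dy": -0.007,"dz": 0.007,"wx": 0,"wy": 0,"wz": 0},
  {"claw": 0.0,"dx": 0,"dy": 0,"dz": 0.006,"wx": 0,"wy": 0,"wz": 0},
  {"claw": 0.0,"dx": 0,"dy": 0,"dz": 0.006,"wx": 0,"wy": 0,"wz": 0},
  {"claw": 0.0,"dx": 0,"dy": 0,"dz": 0.004,"wx": 0,"wy": 0,"wz": 0},
  {"claw": 0.0,"dx": 0,"dy": 0,"dz": 0.002,"wx": 0,"wy": 0,"wz": 0},
  {"claw": 0.0,"dx": 0,"dy": 0,"dz": 0,"wx": 0,"wy": 0,"wz": 0},
  {"claw": 0.0,"dx": 0,"dy": 0,"dz": 0,"wx": 0,"wy": 0,"wz": 0},
])

```text
t: 26.48
eef_pos: [0.5371, 0.1624, 0.1068]
tool_rot: [0.001, 0.676, 0.737, 0.001]
contact_force: [0.2, 0.4, 0.1]
gripper_width: 0.002
grasp_force: 0.0
```

```bash
python3 - <<'E'
from h import *
strapplan(-.005,.08)
for n in("scene","top"):
    i,d=snap(n);tab(i,d,n)
E
```

```text
turn [ 0.17  0.07 -0.  ] shift mm [ 0.1 -1.5  1.8] t 26.48
scene tab 15
[-0.0536 -0.032   0.0811] angle 0.106
top tab 0
```

drive_tool([
  {"claw": 0.0,"dx": 0,"dy": 0,"dz": 0.0015,"wx": 0,"wy": 0,"wz": 0},
  {"claw": 0.0,"dx": 0,"dy": 0,"dz": 0.001,"wx": 0,"wy": 0,"wz": 0},
  {"claw": 0.0,"dx": 0,"dy": 0,"dz": 0,"wx": 0,"wy": 0,"wz": 0},
  {"claw": 0.0,"dx": 0,"dy": 0,"dz": 0,"wx": 0,"wy": 0,"wz": 0},
])

```text
t: 27.08
eef_pos: [0.537, 0.1624, 0.1045]
tool_rot: [0.001, 0.676, 0.737, 0.001]
contact_force: [-2.4, -0.7, 6.4]
gripper_width: -0.001
grasp_force: 2.8
```

drive_tool([
  {"claw": 0.0,"dx": 0,"dy": 0,"dz": 0.001,"wx": 0,"wy": 0,"wz": 0},
  {"claw": 0.0,"dx": 0,"dy": 0,"dz": 0,"wx": 0,"wy": 0,"wz": 0},
  {"claw": 0.0,"dx": 0,"dy": 0,"dz": 0,"wx": 0,"wy": 0,"wz": 0},
])

```text
t: 27.45
eef_pos: [0.537, 0.1624, 0.1043]
tool_rot: [0.002, 0.676, 0.737, 0.001]
contact_force: [-4.0, -1.1, 13.1]
gripper_width: -0.004
grasp_force: 6.6
```

drive_tool([
  {"claw": 0.0,"dx": 0,"dy": 0,"dz": -0.01,"wx": 0,"wy": 0,"wz": 0},
  {"claw": 0.0,"dx": 0,"dy": 0,"dz": -0.03,"wx": 0,"wy": 0,"wz": 0},
  {"claw": 0.0,"dx": 0,"dy": 0,"dz": -0.05,"wx": 0,"wy": 0,"wz": 0},
  {"claw": 0.0,"dx": -0.03,"dy": 0,"dz": -0.05,"wx": 0,"wy": 0,"wz": 0},
  {"claw": 0.0,"dx": -0.05,"dy": 0,"dz": -0.02,"wx": 0,"wy": 0,"wz": 0},
  {"claw": 0.0,"dx": -0.06,"dy": 0,"dz": 0,"wx": 0,"wy": 0,"wz": 0},
  {"claw": 0.0,"dx": -0.06,"dy": 0,"dz": 0,"wx": 0,"wy": 0,"wz": 0},
  {"claw": 0.0,"dx": -0.03,"dy": 0,"dz": 0,"wx": 0,"wy": 0,"wz": 0},
  {"claw": 0.0,"dx": 0,"dy": 0,"dz": 0,"wx": 0,"wy": 0,"wz": 0},
  {"claw": 0.0,"dx": 0,"dy": 0,"dz": 0,"wx": 0,"wy": 0,"wz": 0},
])

```text
t: 28.7
eef_pos: [0.5565, -0.0655, 0.2635]
tool_rot: [0.001, 0.675, 0.738, 0.001]
contact_force: [0.4, 0.3, 0.9]
gripper_width: 0.001
grasp_force: 0.0
```

```bash
python3 - <<'E'
from h import *
seated()
i,_=snap("scene");cv2.imwrite("pics/ov7.png",i[120:360,140:480].repeat(2,0).repeat(2,1))
E
```

```text
scene 550 [[-62.5 -13.9  51.4]
 [ 60.2  11.3  78.5]]
  top -0.06 [-53.1  -0.6  78.4] 74
  top -0.02 [ 0.5 -0.2 73.7] 194
  top 0.04 [50.1 -1.4 73.7] 91
scene tab 18
[-0.0526 -0.0322  0.0785] angle 0.064
top 554 [[-61.4 -13.6  57.5]
 [ 61.3  13.5  79.1]]
  top -0.06 [-50.2  -0.7  78.7] 69
  top -0.02 [ 0.6  0.8 75.8] 185
  top 0.04 [49.1 -0.9 75.1] 93
top tab 24
[-0.0505 -0.0314  0.081 ] angle 0.105
```

View pics/ov7.png

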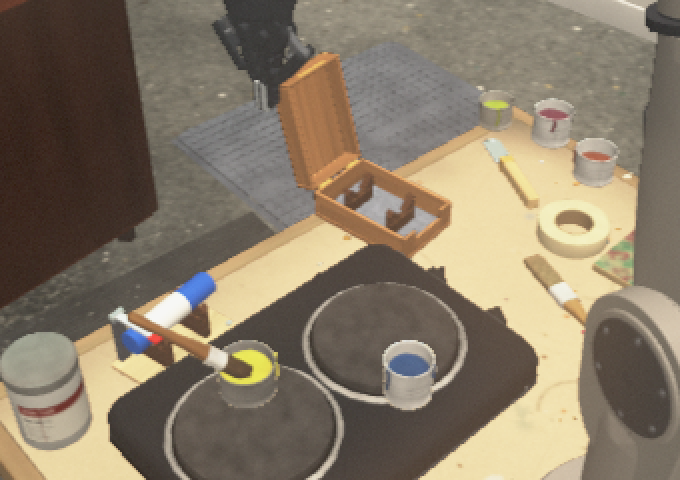

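```bash
python3 -c "
from station import *
print(hand_in())"
```

```text
the job is handed in; nothing more can be done
None
```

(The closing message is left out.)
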